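# Clear the counter tray, put the phone behind on charge, restore the tray

### The arm

A 6-joint arm with a two-finger parallel gripper is mounted at the origin on the work surface; the furniture and walls round the work are solid. World frame = base frame: x ahead of the robot, y to its left, z up, the work surface at z = 0. Lengths are in m, angles in degrees, forces in N, time in s.
With the tool pointing down it reaches from about 0.25 to 0.725 m from the base axis. Payload 9.7 kg.
Tool frame: the origin (TCP) lies midway between the tips of the shut fingers; the grasp point (between the pads) lies 19 mm behind it; z points along the fingers, y is the line along which they close (so a half turn about z gives the same grasp; the last joint's range is limited). The gripper opens to 85 mm and grips with 20 to 120 N. Pads are 22 mm wide; open, the fingers measure 114 mm over their backs; the gripper's body (76 mm by 85 mm) begins 54 mm behind the grasp point. The pads swing forward as they close: fully open they stand 13 mm farther back than shut.
Start: joints at [-66.979, 4.979, 10.078, 95.1, 0, 90], TCP at [0.215, -0.506, 0.231] pointing down, gripper open.
Joint ranges: [-179.16, 179.16], [-48.56, 103.87], [-65.8, 70.77], [-126.05, 130.52], [-82.76, 87.17], [-180, 180]. Speed limits (degrees/s): [127.2, 127.2, 147.25, 180, 180, 180].

### API

Orientations are given as [roll, pitch, yaw] about the fixed x, y, z axes, in that order (R = Rz(yaw) Ry(pitch) Rx(roll)).
In Python, from workcell import bot gives the robot as it stands.
- The arm moves only by the shell command python3 -m crank 'ROWS' [FORCE]. ROWS is JSON, a list of rows, each an object with "gripper": the finger opening in mm, from 0 to 85.4; "travel": the shift along the tool's x, y, z in mm, a list of three; "twist": the turn, a rotation vector about the tool's x, y, z in rad, a list of three. In form: [{"gripper": gripper, "travel": [tx, ty, tz], "twist": [rx, ry, rz]}, ...]. A call has 1 to 12 rows; each row shifts and turns the commanded pose from where the row before left it, along the tool's axes as they then stand; what a row does not reach is not made up. A row lasts 1/8 s, in which the tool goes at most 62.5 mm and 10.7 degrees, less where a joint would pass 70% of its speed; a pose out of reach is approached as far as the arm can. A call is refused whole if a number of a shift passes 62.5 or a number of a turn 0.188, either way. A call with a gripper value outside its range is refused whole. The fingers move at their own pace and stop on an object; FORCE is the grip in N (left out, the last holds). Time passes only in rows, so rows that do not move let the fingers close. It gives the time, the measured TCP pose, the force, the opening and the grip force at its end, in the units of the state.
- bot.get_obs(): the state, without advancing time (a new reading comes with each control period).
- bot.camera(name): name is "scene" or "top" or "wrist"; returns the picture (400x640x3 uint8, red, green, blue); there is no depth.
- bot.calibration(name): a dict with "vfov" (degrees; the focal length in pixels is half the picture's height over the tangent of half this angle, whatever the lens; pixels are square), "cx", "cy" (the principal point, pixels), "camera_from_world" (4x4, takes a point from world to camera coordinates). Camera axes: x right, y down, z forward; pixel columns grow to the right and rows downward; lengths in m; the calibration is good to about 2 mm. The wrist camera is an equidistant fisheye: a pixel r from the principal point sees the ray r / f radians off the axis. A picture is of the moment at which its call begins: read the wrist's pose just before it. calibration takes no time and is no camera call; for the wrist camera it gives the pose at the moment of the call.
- bot.job_done(): hands the job in; it is judged then, once.
The state is a dict: "time": time; "q": joint angles; "qd": joint speeds; "joint_efforts": joint torques, N m; "ee_pos": TCP position; "tcp_rot": TCP orientation; "wrist_force": force on the tool from outside, world axes, zero at the start; "torque": the same for the moment, N m; "opening": finger opening in m; "grasp_force": force on a finger pad.
Only numpy, scipy, OpenCV 4.12 (cv2) and the standard library are available. Lean on these libraries where they do the work, as an engineer would, in place of code of your own. Each camera call takes 0.05 s, during which the arm holds its last target. There are 200 camera calls.

### The job

The cordless phone lies at the back of the wooden counter tray, behind the pen holder, the rubber stamp and the thread spool. First stand all three of them upright on the grey side mat without shifting the phone, then lift the phone out and lay it keys up, centred and lengthwise on the white charging plate. Only then put the three back upright, each exactly where it stood in the tray at the start and lined up as it was, and leave the mug and the bell alone.

Things in the scene. Friction and masses are not known exactly. Their poses are not given: they have to be found in the camera images.
- counter_tray: Fixed flat wooden tray, 174 x 223 mm, rim 12 mm high, floor 5 mm thick. Origin on the counter; z up, y along the 223 mm side, x from the standing row to the phone; rim from x = -70 to +105 mm, y = -112 to +112 mm. The three stand at x = -23 mm, y = -62, 0, +62 mm in any order; the phone lies behind, centred at x = +23 mm, y = 0, its length along y.
- side_mat: Fixed grey felt mat, 210 mm (its x) by 110 mm (its y), 3 mm thick, flat on the counter to the left of the tray. Origin at the centre of its underside, z up. The side area where things are stood meanwhile.
- charging_plate: Fixed flat white charging plate with a grey inlay and two brass contacts, 170 mm (its x) by 70 mm (its y), 8 mm thick, flat on the counter to the right of the tray. Origin at the centre of its underside, z up. The phone's length goes along its x, either way round.
- pen_holder_mid (a point): Loose black upright pen holder without pens, 28 mm (its x) by 54 mm (its y) and 85 mm tall, about 0.22 kg. Point at its centre, 42.5 mm above its underside; z up, x the thin direction, at the start along the tray's x. The tallest of the three: gripped across the 28 mm near the top, the fingers stay clear of the phone.
- stamp_mid (a point): Loose rubber stamp: base 26 mm (its x) by 50 mm (its y) and 12 mm high, with a turned wooden handle, 66 mm tall in all. The handle's knob, from 32 to 66 mm above the underside, is 24 mm in diameter and is gripped there. Point on its axis, 33 mm above its underside; z up, x at the start along the tray's x.
- spool_mid (a point): Loose thread spool with white thread, 27 mm diameter, 46 mm tall, standing on end; flanges 7 mm thick at top (39 to 46 mm) and bottom, narrower between, gripped by the top flange. Light, about 20 g. Point at its centre, 23 mm above its underside; z up, its axis. (A blue spool elsewhere on the counter is not part of the job.)
- phone_mid (a point): Loose cordless phone handset lying on its back, keys up, 142 mm long (its x), 46 mm wide (its y), about 20 mm thick, about 0.13 kg. Point at its centre, 10 mm above its underside; z up. Gripped across the 46 mm width; one finger then goes where the row of things stood.
- mug: Black and white mug, a bystander, 82 mm wide, 97 mm tall. Origin at the centre of its underside. Not to be moved.
- bell: Counter bell, a bystander, 80 mm in diameter, 56 mm tall. Origin at the centre of its underside. Not to be moved.

How it is judged (in metres and radians):
On the way, in this order (a step that is already met when the one before it is completed fails the run):
1. pen holder, stamp and spool all stand upright on the side mat, the phone still in its place (moved less than 20 mm) (x of pen_holder_mid in the frame of side_mat between -0.1 and 0.1 m and y of pen_holder_mid in the frame of side_mat between -0.05 and 0.05 m and z of pen_holder_mid in the frame of side_mat between 0.0405 and 0.0505 m and angle between each of pen_holder_mid, stamp_mid, spool_mid's own z axis and vertical below 0.12 rad and x of stamp_mid in the frame of side_mat between -0.1 and 0.1 m and y of stamp_mid in the frame of side_mat between -0.05 and 0.05 m and z of stamp_mid in the frame of side_mat between 0.031 and 0.041 m and x of spool_mid in the frame of side_mat between -0.1 and 0.1 m and y of spool_mid in the frame of side_mat between -0.05 and 0.05 m and z of spool_mid in the frame of side_mat between 0.021 and 0.031 m and distance of phone_mid from where it was at the start of the episode below 0.02 m), for 0.2 s.
2. the phone lies on the charging plate while the three still stand on the side mat (x of phone_mid in the frame of charging_plate between -0.015 and 0.015 m and y of phone_mid in the frame of charging_plate between -0.012 and 0.012 m and z of phone_mid in the frame of charging_plate between 0.013 and 0.023 m and angle between each of phone_mid, pen_holder_mid, stamp_mid, spool_mid's own z axis and vertical below 0.12 rad and angle between the x axis of phone_mid and the x axis of charging_plate, either way round below 0.2 rad and x of pen_holder_mid in the frame of side_mat between -0.1 and 0.1 m and y of pen_holder_mid in the frame of side_mat between -0.05 and 0.05 m and z of pen_holder_mid in the frame of side_mat between 0.0405 and 0.0505 m and x of stamp_mid in the frame of side_mat between -0.1 and 0.1 m and y of stamp_mid in the frame of side_mat between -0.05 and 0.05 m and z of stamp_mid in the frame of side_mat between 0.031 and 0.041 m and x of spool_mid in the frame of side_mat between -0.1 and 0.1 m and y of spool_mid in the frame of side_mat between -0.05 and 0.05 m and z of spool_mid in the frame of side_mat between 0.021 and 0.031 m), for 0.2 s.
At the end, for the whole second after the job is handed in: Phone flat on the charging plate: centre within 15 mm along and 12 mm across, length within 0.2 rad of the plate's. Pen holder, stamp and spool upright (0.12 rad), each within 15 mm of where it stood, the first two within 0.25 rad of the tray's direction. All released and at rest (x of phone_mid in the frame of charging_plate between -0.015 and 0.015 m and y of phone_mid in the frame of charging_plate between -0.012 and 0.012 m and z of phone_mid in the frame of charging_plate between 0.013 and 0.023 m and angle between each of phone_mid, pen_holder_mid, stamp_mid, spool_mid's own z axis and vertical below 0.12 rad and angle between the x axis of phone_mid and the x axis of charging_plate, either way round below 0.2 rad and distance of each of pen_holder_mid, stamp_mid, spool_mid from where it was at the start of the episode below 0.015 m and angle between the x axis of each of pen_holder_mid, stamp_mid and the x axis of counter_tray, either way round below 0.25 rad and linear speed of each of pen_holder, stamp, spool, phone below 0.02 m/s); the robot touches nothing.
It fails at once if the mug or the bell is moved by more than 20 mm (distance of any of mug, bell from where it was at the start of the episode above 0.02 m).
It also fails if it takes over 144 s, if anything falls off the work surface, if the arm or the gripper's body presses on something with over 40 N, if the wrist force passes 120 N, or if a joint passes its speed limit or range.

## Working session

There is one attempt and no reset: what is moved stays moved. The work goes in short steps, Python scripts to look and compute and a shell command to move; the robot and the scene stay as the last step left them, time stands still between calls to the robot, and variables do not carry over. Pictures are saved under pics/ and viewed, at most 14 in all, crops included, and the job is handed in when it is done.

```bash
mkdir -p pics; ls
python3 - <<'E'
from workcell import bot
import cv2
for n in("top","scene"):
    cv2.imwrite(f"pics/{n}0.png",bot.camera(n)[:,:,::-1]); print(n,bot.calibration(n))
o=bot.get_obs();print(o)
E
```

```text
pics
top {'vfov': 52.40689010324195, 'cx': 323.2317524863924, 'cy': 203.57743901349937, 'camera_from_world': array([[ 0.00944365, -0.9999256 ,  0.00772081,  0.0356486 ],
       [-0.98307415, -0.0106967 , -0.18289559,  0.59811322],
       [ 0.18296457, -0.00586293, -0.98310203,  0.80176861],
       [ 0.        ,  0.        ,  0.        ,  1.        ]])}
scene {'vfov': 43.98522140142157, 'cx': 315.3638668542716, 'cy': 191.3815777275716, 'camera_from_world': array([[-0.90858893, -0.41761946, -0.00775579,  0.53764803],
       [-0.28726142,  0.63824131, -0.71423309,  0.17198068],
       [ 0.30322771, -0.64671634, -0.69986494,  0.94138414],
       [ 0.        ,  0.        ,  0.        ,  1.        ]])}
{'time': 0.1, 'q': array([-6.69790455e+01,  5.00740264e+00,  1.00377462e+01,  9.50996830e+01,
        1.46463387e-04,  8.99987412e+01]), 'qd': array([ 0.03348413, -0.02398427,  0.0522163 ,  0.03003855,  0.0138522 ,
       -0.02260147]), 'joint_efforts': array([-8.89271837e-05, -5.21559656e+01,  4.65654695e+01,  1.60644116e-02,
       -6.81281472e-05, -1.17927871e-05]), 'ee_pos': array([ 0.21500389, -0.50600095,  0.23064803]), 'tcp_rot': array([-1.79930661e+02, -1.47986652e-04,  2.30222131e+01]), 'wrist_force': array([ 0.68803596, -0.00794272,  0.0400385 ]), 'torque': array([-0.04117864, -0.02405615,  0.0444213 ]), 'grasp_force': 0.0, 'opening': 0.08511028161161166}
```

View pics/top0.png

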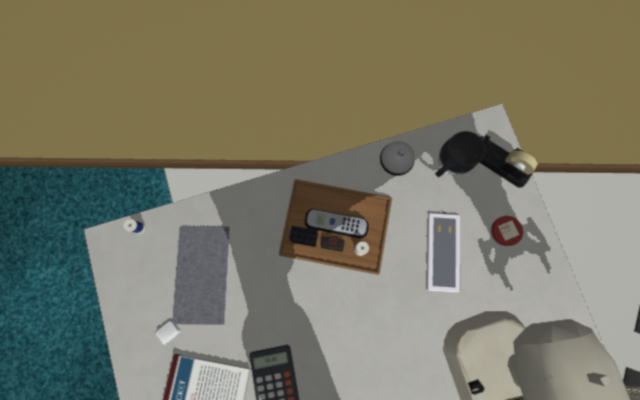

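View pics/scene0.png

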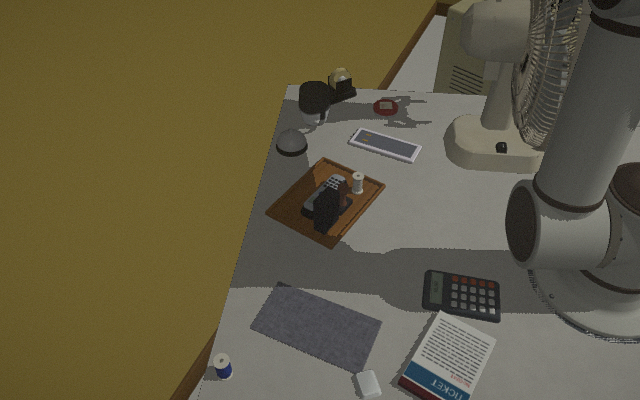

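The top view shows the tray with corners at about (295,181), (391,196), (380,272), (280,255). In it are the pen holder (303,236), stamp (332,242), spool (362,248) and phone (336,222). The mat is at (202,275), the plate at (444,251), the bell at (397,158) and the mug at (460,152). The scene view shows the same layout from the side. Next I'll turn these into positions and zoom in.

```bash
cat > h.py <<'E'
from workcell import bot
import numpy as np, cv2
def cal(n):
    c=bot.calibration(n); f=200/np.tan(np.radians(c['vfov'])/2); return f,c['cx'],c['cy'],np.array(c['camera_from_world'])
def at(n,uv,z,c=None):
    f,cx,cy,T=c or cal(n); d=np.array([(uv[0]-cx)/f,(uv[1]-cy)/f,1.])
    if n=="wrist":
        r=np.hypot(d[0],d[1]); d=np.array([d[0]/r*np.sin(r),d[1]/r*np.sin(r),np.cos(r)])
    R=T[:3,:3];o=-R.T@T[:3,3];w=R.T@d;return o+w*(z-o[2])/w[2]
def px(n,p,c=None):
    f,cx,cy,T=c or cal(n); q=T[:3,:3]@np.asarray(p,float)+T[:3,3]
    if n=="wrist":
        h=np.hypot(q[0],q[1]); r=f*np.arctan2(h,q[2]); return cx+r*q[0]/h,cy+r*q[1]/h
    return cx+f*q[0]/q[2],cy+f*q[1]/q[2]
def fr(o,yaw,p): # local->world
    a=np.radians(yaw);c,s=np.cos(a),np.sin(a); return np.array([o[0]+c*p[0]-s*p[1],o[1]+s*p[0]+c*p[1],p[2]])
E
python3 - <<'E'
from h import *
for nm,l,z in(("tray",[(295,181),(391,196),(380,272),(280,255)],.012),("mat",[(180,225),(229,226),(225,325),(174,324)],.003),("plate",[(428,211),(461,213),(459,292),(428,290)],.008)):
    P=np.array([at("top",u,z)[:2] for u in l]); print(nm,P.round(3).tolist(),P.mean(0).round(3),[round(float(np.linalg.norm(P[i]-P[i-1])),3) for i in range(4)],[round(float(np.degrees(np.arctan2(*(P[i]-P[i-1])[::-1]))),1) for i in range(4)])
for nm,u,z in(("pen",(303,236),.09),("stamp",(332,242),.071),("spool",(362,248),.051),("phone",(336,222),.025),("bell",(397,158),.05),("mug",(460,152),.09),("bluespool",(134,226),.04),("fanhead",(575,365),.3)): print(nm,at("top",u,z).round(3))
im=bot.camera("top")[:,:,::-1]
cv2.imwrite("pics/topz.png",cv2.resize(im[165:335,160:480],None,fx=2.5,fy=2.5,interpolation=3))
im=bot.camera("wrist")[:,:,::-1]
cv2.imwrite("pics/w0.png",im)
E
```

```text
tray [[0.656, 0.105], [0.625, -0.109], [0.457, -0.082], [0.492, 0.134]] [0.557 0.012] [0.167, 0.217, 0.169, 0.219] [-9.9, -98.5, 170.8, 81.0]
mat [[0.556, 0.358], [0.555, 0.249], [0.344, 0.247], [0.345, 0.355]] [0.45  0.302] [0.211, 0.108, 0.211, 0.108] [0.8, -90.6, -179.3, 89.4]
plate [[0.592, -0.192], [0.589, -0.265], [0.417, -0.252], [0.42, -0.185]] [ 0.504 -0.223] [0.172, 0.073, 0.172, 0.067] [-2.2, -92.9, 175.6, 86.9]
pen [0.525 0.082 0.09 ]
stamp [0.515 0.023 0.071]
spool [ 0.505 -0.04   0.051]
phone [0.563 0.014 0.025]
bell [ 0.701 -0.117  0.05 ]
mug [ 0.703 -0.241  0.09 ]
bluespool [0.548 0.442 0.04 ]
fanhead [ 0.326 -0.311  0.3  ]
```

View pics/topz.png

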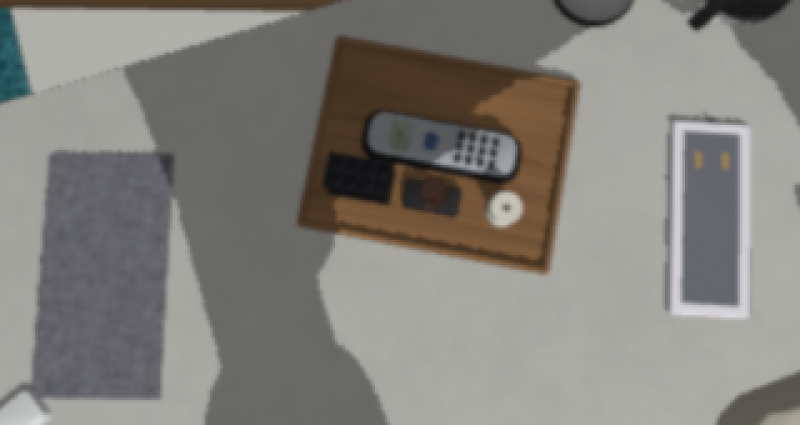

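The zoomed view confirms the layout: pen holder top at crop (360,179), stamp knob (432,188), spool (506,208), phone lying along the tray's y. The plate is at crop (710,218) and the mat at (105,272). A fan stands between the arm's start and the work, so I'll look at the wrist view.

View pics/w0.png

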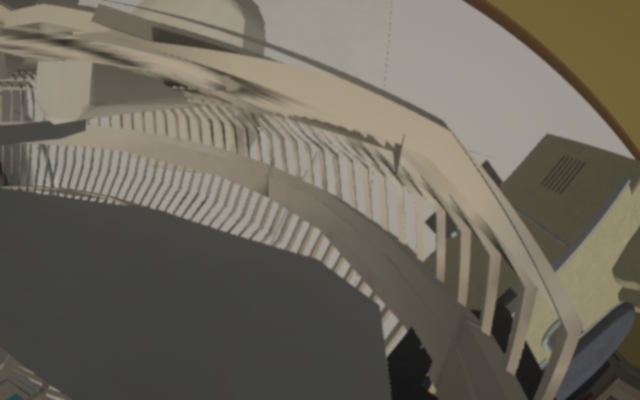

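Run:
```python
from h import *
for n in("scene","top","wrist"):
    T=cal(n)[3]; print(n,(-T[:3,:3].T@T[:3,3]).round(3),T[2,:3].round(2), cal(n)[0])
for u in((452,150),(545,160),(490,118),(500,150)): print("base scene",u,at("scene",u,.02).round(3))
for u in((460,330),(480,318),(520,320),(475,386),(500,400)): print("base top",u,at("top",u,.03).round(3))
for u in((513,350),(560,318),(610,345),(628,385)): print("head top",u,[at("top",u,z)[:2].round(3).tolist() for z in(.2,.3,.4)])
for u in((465,25),(500,65),(530,5),(580,5),(525,70)): print("head scene",u,[at("scene",u,z)[:2].round(3).tolist() for z in(.15,.2,.25,.3,.4)])
print(px("scene",[.215,-.506,.23]),px("scene",[0,0,.3]))
```

```text
scene [0.252 0.724 0.786] [ 0.3  -0.65 -0.7 ] 495.2012354182843
top [0.441 0.047 0.897] [ 0.18 -0.01 -0.98] 406.39198476421535
wrist [ 0.293 -0.472  0.373] [-0.3  -0.13 -0.95] 309.70691628693146
base scene (452, 150) [ 0.344 -0.248  0.02 ]
base scene (545, 160) [ 0.136 -0.301  0.02 ]
base scene (490, 118) [ 0.285 -0.417  0.02 ]
base scene (500, 150) [ 0.239 -0.296  0.02 ]
base top (460, 330) [ 0.341 -0.242  0.03 ]
base top (480, 318) [ 0.365 -0.285  0.03 ]
base top (520, 320) [ 0.362 -0.368  0.03 ]
base top (475, 386) [ 0.233 -0.267  0.03 ]
base top (500, 400) [ 0.207 -0.315  0.03 ]
head top (513, 350) [[0.33, -0.271], [0.346, -0.226], [0.362, -0.18]]
head top (560, 318) [[0.381, -0.354], [0.39, -0.296], [0.398, -0.239]]
head top (610, 345) [[0.339, -0.432], [0.353, -0.364], [0.368, -0.295]]
head top (628, 385) [[0.277, -0.454], [0.301, -0.382], [0.324, -0.31]]
head scene (465, 25) [[0.425, -0.635], [0.411, -0.528], [0.398, -0.421], [0.384, -0.314], [0.357, -0.101]]
head scene (500, 65) [[0.299, -0.456], [0.295, -0.363], [0.291, -0.27], [0.288, -0.178], [0.28, 0.008]]
head scene (530, 5) [[0.278, -0.84], [0.276, -0.717], [0.274, -0.594], [0.272, -0.471], [0.268, -0.225]]
head scene (580, 5) [[0.144, -0.898], [0.153, -0.771], [0.161, -0.643], [0.17, -0.516], [0.187, -0.261]]
head scene (525, 70) [[0.239, -0.456], [0.24, -0.364], [0.241, -0.271], [0.242, -0.178], [0.244, 0.008]]
(np.float64(548.3595172226787), np.float64(32.20236144090475)) (np.float64(677.7959544011195), np.float64(162.7502093238869))
```

The wrist view shows the fan's cage directly below and beside the gripper, with its rim arc running (0,40)-(450,120)-(570,330). I'll go straight up before swinging across.

```bash
python3 -m crank '[{"gripper":85,"travel":[0,0,-50],"twist":[0,0,0]},{"gripper":85,"travel":[0,0,-50],"twist":[0,0,0]},{"gripper":85,"travel":[0,0,-50],"twist":[0,0,0]},{"gripper":85,"travel":[0,0,-50],"twist":[0,0,0]},{"gripper":85,"travel":[0,0,-50],"twist":[0,0,0]},{"gripper":85,"travel":[0,0,0],"twist":[0,0,0]}]'
python3 - <<'E'
from h import *
a=bot.camera("wrist")[:,:,::-1];b=bot.camera("scene")[:,:,::-1]
cv2.imwrite("pics/c1.png",np.vstack([cv2.resize(a,(480,300)),cv2.resize(b,(480,300))]))
print(bot.get_obs()['q'].round(1)); T=cal("wrist")[3]; print((-T[:3,:3].T@T[:3,3]).round(3),T.round(2))
E
```

```text
time: 0.95
ee_pos: [0.2154, -0.5069, 0.4701]
tcp_rot: [179.5, 0.0, 23.0]
wrist_force: [-0.2, -0.5, -0.3]
opening: 0.0853
grasp_force: 0.0
[-67.   23.   61.3 128.1   0.   90. ]
[ 0.293 -0.472  0.608] [[ 0.39 -0.92  0.   -0.55]
 [-0.87 -0.37  0.32 -0.12]
 [-0.3  -0.13 -0.95  0.6 ]
 [ 0.    0.    0.    1.  ]]
```

View pics/c1.png

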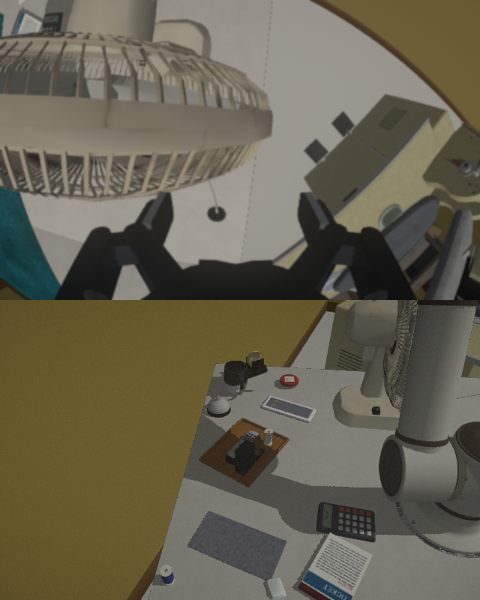

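The cage fills the left of the wrist view, with its right extreme at about (362,160) at full resolution. I'll triangulate its height.

Run:
```python
from h import *
f,cx,cy,T2=cal("wrist"); R=T2[:3,:3]
o2=-R.T@T2[:3,3]; o1=o2-[0,0,.2352]
T1=T2.copy();T1[:3,3]=-R@o1
def ray(u):
    d=np.array([(u[0]-cx)/f,(u[1]-cy)/f]);r=np.hypot(*d);return R.T@np.r_[d/r*np.sin(r),np.cos(r)]
for a,b in(((578,330),(362,162)),((450,122),(355,120)),((400,150),(340,110))):
    d1,d2=ray(a),ray(b);A=np.c_[d1,-d2];s=np.linalg.lstsq(A,o2-o1,rcond=None)[0]
    print((o1+s[0]*d1).round(3),(o2+s[1]*d2).round(3),s)
for u in((362,160),(330,190),(130,265),(280,230),(0,60),(100,50),(250,70),(0,255)):
    d=ray(u);print(u,[(o2+d*(z-o2[2])/d[2])[:2].round(3).tolist() for z in(.2,.3,.4,.45)])
```

```text
[ 0.278 -0.539  0.341] [ 0.257 -0.535  0.343] [0.07553371 0.27512562]
[ 0.304 -0.515  0.28 ] [ 0.287 -0.523  0.281] [0.10363487 0.33123694]
[ 0.289 -0.505  0.277] [ 0.29  -0.505  0.277] [0.10167891 0.33306141]
(362, 160) [[0.239, -0.567], [0.253, -0.544], [0.266, -0.521], [0.272, -0.509]]
(330, 190) [[0.183, -0.545], [0.21, -0.527], [0.237, -0.509], [0.25, -0.5]]
(130, 265) [[-0.078, -0.279], [0.013, -0.326], [0.104, -0.373], [0.149, -0.397]]
(280, 230) [[0.099, -0.502], [0.147, -0.495], [0.194, -0.488], [0.218, -0.484]]
(0, 60) [[0.187, 0.151], [0.213, -0.002], [0.239, -0.154], [0.252, -0.23]]
(100, 50) [[0.256, -0.137], [0.265, -0.219], [0.274, -0.301], [0.279, -0.342]]
(250, 70) [[0.294, -0.383], [0.293, -0.405], [0.293, -0.427], [0.293, -0.438]]
(0, 255) [[-0.281, 0.135], [-0.141, -0.014], [-0.0, -0.163], [0.07, -0.237]]
```

Fan: disc about 0.2 m in radius centred near (0.24,-0.33,0.3), top about 0.5 m. I'll tilt the tool outward and raise it well above that before swinging over.

```bash
python3 -m crank '[{"gripper":85,"travel":[0,0,-30],"twist":[-0.175,0,0]},{"gripper":85,"travel":[0,10,-59],"twist":[-0.175,0,0]},{"gripper":85,"travel":[0,20,-56],"twist":[-0.175,0,0]},{"gripper":85,"travel":[0,30,-52],"twist":[-0.175,0,0]},{"gripper":85,"travel":[0,25,-30],"twist":[0,0,0]},{"gripper":85,"travel":[0,0,0],"twist":[0,0,0]},{"gripper":85,"travel":[0,0,0],"twist":[0,0,0]}]'
python3 -c "
from h import *
print(bot.get_obs()['q'].round(1))"
```

```text
time: 1.92
ee_pos: [0.2151, -0.5061, 0.7049]
tcp_rot: [140.0, 0.0, 23.0]
wrist_force: [0.6, -0.6, -0.8]
opening: 0.0849
grasp_force: 0.0
[-67.    2.7  59.5 106.8  -0.   90. ]
```

```bash
python3 -m crank '[{"gripper":85,"travel":[60,0,0],"twist":[0,0.07,-0.0836]},{"gripper":85,"travel":[60,0,0],"twist":[0,0.07,-0.0836]},{"gripper":85,"travel":[60,0,0],"twist":[0,0.07,-0.0836]},{"gripper":85,"travel":[60,0,0],"twist":[0,0.07,-0.0836]},{"gripper":85,"travel":[60,0,0],"twist":[0,0.07,-0.0836]},{"gripper":85,"travel":[60,0,0],"twist":[0,0.07,-0.0836]},{"gripper":85,"travel":[60,0,0],"twist":[0,0.07,-0.0836]},{"gripper":85,"travel":[60,0,0],"twist":[0,0.07,-0.0836]},{"gripper":85,"travel":[60,0,0],"twist":[0,0.07,-0.0836]},{"gripper":85,"travel":[60,0,0],"twist":[0,0.07,-0.0836]},{"gripper":85,"travel":[0,0,0],"twist":[0,0,0]},{"gripper":85,"travel":[0,0,0],"twist":[0,0,0]}]'
```

```text
time: 3.42
ee_pos: [0.5737, -0.0607, 0.704]
tcp_rot: [140.1, 0.3, 85.5]
wrist_force: [0.4, 0.3, 0.7]
opening: 0.085
grasp_force: 0.0
```

```bash
python3 -m crank '[{"gripper":85,"travel":[0,-38,46],"twist":[0.175,0,0]},{"gripper":85,"travel":[0,-30,52],"twist":[0.175,0,0]},{"gripper":85,"travel":[0,-20,56],"twist":[0.175,0,0]},{"gripper":85,"travel":[0,-10,59],"twist":[0.175,0,0]},{"gripper":85,"travel":[0,0,60],"twist":[0,0,0.08]},{"gripper":85,"travel":[0,0,60],"twist":[0,0,0]},{"gripper":85,"travel":[40,-45,40],"twist":[0,0,0]},{"gripper":85,"travel":[0,0,0],"twist":[0,0,0]},{"gripper":85,"travel":[0,0,0],"twist":[0,0,0]}]'
python3 - <<'E'
from h import *
c=cal("wrist"); a=bot.camera("wrist")[:,:,::-1]; cv2.imwrite("pics/w2.png",a)
np.savez("c2.npz",f=c[0],cx=c[1],cy=c[2],T=c[3])
o,y=(.539,.017),-9.2
for p in((-70,-112,12),(-70,112,12),(105,112,12),(105,-112,12),(-23,62,90),(-23,0,71),(-23,-62,51),(23,0,25)):
    print(p,np.round(px("wrist",fr(o,y,np.array(p)/1000),c),1))
E
```

```text
time: 4.55
ee_pos: [0.5486, -0.0299, 0.3624]
tcp_rot: [179.7, 0.3, 82.9]
wrist_force: [0.4, -0.9, 0.7]
opening: 0.0854
grasp_force: 0.0
(-70, -112, 12) [258.9 185.4]
(-70, 112, 12) [260.   48.7]
(105, 112, 12) [372.1  53. ]
(105, -112, 12) [363.1 188.8]
(-23, 62, 90) [284.6  77.3]
(-23, 0, 71) [284.7 122.1]
(-23, -62, 51) [285.1 162.1]
(23, 0, 25) [317.1 120.2]
```

View pics/w2.png

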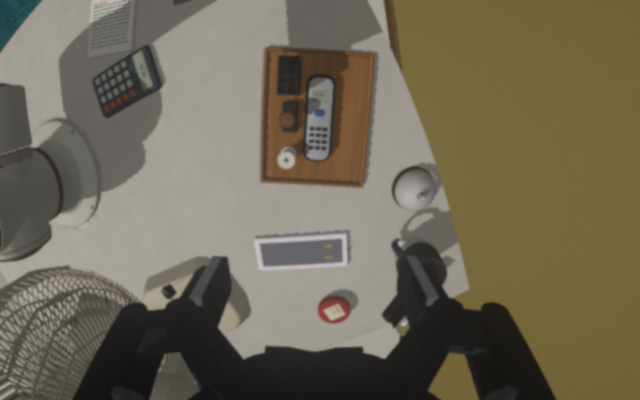

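The wrist view agrees to about 3 px with the predicted tray. Actual pixels are pen holder (288,75), stamp (288,119), spool (287,157) and phone (319,118); the plate is at (301,251). I'll look again from lower down.

```bash
python3 -m crank '[{"gripper":85,"travel":[30,-7,48],"twist":[0,0,0.037]},{"gripper":85,"travel":[30,-7,48],"twist":[0,0,0]},{"gripper":85,"travel":[10,-7,46],"twist":[0,0,0]},{"gripper":85,"travel":[0,0,0],"twist":[0,0,0]},{"gripper":85,"travel":[0,0,0],"twist":[0,0,0]},{"gripper":85,"travel":[0,0,0],"twist":[0,0,0]}]'
python3 - <<'E'
from h import *
c=cal("wrist"); a=bot.camera("wrist")[:,:,::-1]; cv2.imwrite("pics/w3.png",a)
np.savez("c3.npz",f=c[0],cx=c[1],cy=c[2],T=c[3])
E
```

```text
time: 5.35
ee_pos: [0.54, 0.042, 0.2221]
tcp_rot: [179.5, 0.2, 80.8]
wrist_force: [1.2, -0.3, 0.3]
opening: 0.0851
grasp_force: 0.0
```

View pics/w3.png

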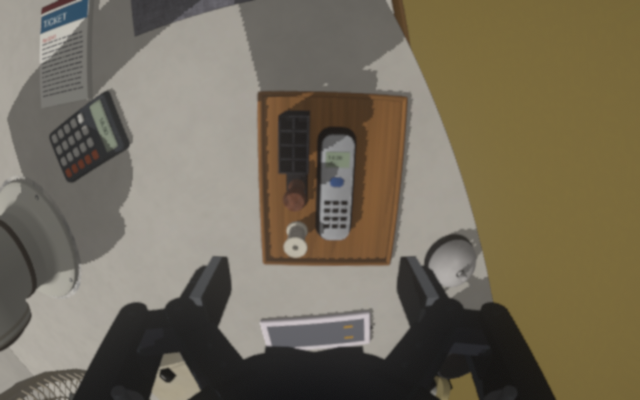

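The lower view is sharp. Tray rim corners are at (258,93), (410,96), (388,264) and (264,264). Pen holder top is (295,142), stamp knob (294,199), spool top (295,247) and phone (336,184).

Run:
```python
from h import *
from scipy.optimize import least_squares
d=np.load("c3.npz");c=(float(d['f']),float(d['cx']),float(d['cy']),d['T'])
for nm,u,z in(("pen",(295,142),.09),("stamp",(294,200),.071),("spool",(295,247),.051),("phone",(336,184),.025)):
    print(nm,at("wrist",u,z,c).round(4))
L=np.array([(-70,112,12),(105,112,12),(105,-112,12),(-70,-112,12)])/1000;U=np.array([(258,93),(410,96),(388,264.5),(263.5,264.5)])
r=least_squares(lambda v:np.ravel([np.subtract(px("wrist",fr(v[:2],v[2],p),c),u) for p,u in zip(L,U)]),[.54,.015,-9])
print(r.x,r.fun.round(1))
o,y=r.x[:2],r.x[2]
for p in((-23,62,90),(-23,0,71),(-23,-62,51),(23,0,25)): print(p,fr(o,y,np.array(p)/1000).round(4))
for u in((134,35),(258,0)): print(at("wrist",u,.003,c).round(4))
```

```text
pen [0.532  0.0871 0.09  ]
stamp [0.5192 0.0267 0.071 ]
spool [ 0.5076 -0.0364  0.051 ]
phone [0.5648 0.0223 0.025 ]
[  0.54195579   0.01889547 -10.53998195] [-1.2 -2.5 -0.1  0.3  3.2  2.5 -1.6  1.3]
(-23, 62, 90) [0.5307 0.0841 0.09  ]
(-23, 0, 71) [0.5193 0.0231 0.071 ]
(-23, -62, 51) [ 0.508  -0.0379  0.051 ]
(23, 0, 25) [0.5646 0.0147 0.025 ]
[0.3466 0.2544 0.003 ]
[0.5112 0.2504 0.003 ]
```

```bash
cat >> h.py <<'E'
def go(x,y,z,yaw):
    o=bot.get_obs();p=o['ee_pos'];a=np.radians(o['tcp_rot'][2]);d=np.array([x,y,z])-p
    print("travel mm",np.round([1e3*(np.cos(a)*d[0]+np.sin(a)*d[1]),1e3*(np.sin(a)*d[0]-np.cos(a)*d[1]),-1e3*d[2]],1),"rz",round(np.radians(o['tcp_rot'][2]-yaw),3),p.round(4))
E
python3 -m crank '[{"gripper":50,"travel":[41,-17,40],"twist":[0,0,0.014]},{"gripper":50,"travel":[0,0,0],"twist":[0,0,0]},{"gripper":50,"travel":[0,0,30],"twist":[0,0,0]},{"gripper":50,"travel":[0,0,0],"twist":[0,0,0]},{"gripper":50,"travel":[0,0,0],"twist":[0,0,0]}]' 30
python3 - <<'E'
from h import *
go(.530,.085,.060,80)
c=cal("wrist"); a=bot.camera("wrist")[:,:,::-1]; cv2.imwrite("pics/w4.png",a)
np.savez("c4.npz",f=c[0],cx=c[1],cy=c[2],T=c[3])
E
```

```text
time: 6.02
ee_pos: [0.529, 0.0851, 0.1507]
tcp_rot: [179.7, 0.3, 80.0]
wrist_force: [0.5, -0.5, 0.7]
opening: 0.0499
grasp_force: 0.0
travel mm [ 0.1  1.  90.7] rz 0.001 [0.529  0.0851 0.1507]
```

View pics/w4.png

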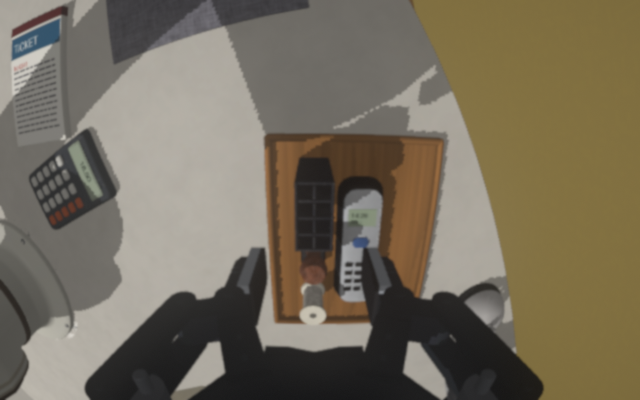

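The fingers straddle column 315; the pen holder's top is centred at about (314,216), so they line up across. I'll check the other axis.

Run:
```python
from h import *
d=np.load("c4.npz");c=(float(d['f']),float(d['cx']),float(d['cy']),d['T'])
for nm,u,z in(("pen",(314.5,216),.09),("stamp",(313,272),.071),("spool",(313,316),.051),("phone",(360,240),.025)):
    print(nm,at("wrist",u,z,c).round(4))
```

```text
pen [0.5306 0.0867 0.09  ]
stamp [0.5193 0.0284 0.071 ]
spool [ 0.5077 -0.0376  0.051 ]
phone [0.5658 0.0269 0.025 ]
```

Consistent. I'll descend and grip the pen holder.

```bash
python3 -m crank '[{"gripper":50,"travel":[1,1,50],"twist":[0,0,0]},{"gripper":50,"travel":[0,0,40],"twist":[0,0,0]},{"gripper":50,"travel":[0,0,0],"twist":[0,0,0]},{"gripper":20,"travel":[0,0,0],"twist":[0,0,0]},{"gripper":20,"travel":[0,0,0],"twist":[0,0,0]},{"gripper":20,"travel":[0,0,0],"twist":[0,0,0]},{"gripper":20,"travel":[0,0,0],"twist":[0,0,0]}]' 30
```

```text
time: 6.95
ee_pos: [0.531, 0.086, 0.0615]
tcp_rot: [179.6, 0.2, 80.1]
wrist_force: [-0.3, 0.1, 6.9]
opening: 0.0273
grasp_force: 37.3
```

```bash
python3 -m crank '[{"gripper":20,"travel":[0,0,-30],"twist":[0,0,0]},{"gripper":20,"travel":[0,0,-40],"twist":[0,0,0]},{"gripper":20,"travel":[30,-5,0],"twist":[0,0,0]},{"gripper":20,"travel":[50,-9,0],"twist":[0,0,0]},{"gripper":20,"travel":[55,-10,0],"twist":[0,0,0]},{"gripper":20,"travel":[50,-9,0],"twist":[0,0,0]},{"gripper":20,"travel":[30,-5,0],"twist":[0,0,0]},{"gripper":20,"travel":[0,0,0],"twist":[0,0,0]},{"gripper":20,"travel":[0,0,20],"twist":[0,0,0]},{"gripper":20,"travel":[0,0,0],"twist":[0,0,0]},{"gripper":20,"travel":[0,0,0],"twist":[0,0,0]}]'
python3 - <<'E'
from h import *
go(.530,.304,.060,80)
c=cal("wrist"); a=bot.camera("wrist")[:,:,::-1]; cv2.imwrite("pics/w5.png",a)
np.savez("c5.npz",f=c[0],cx=c[1],cy=c[2],T=c[3])
E
```

```text
time: 8.32
ee_pos: [0.5294, 0.3038, 0.1086]
tcp_rot: [179.7, 0.3, 80.0]
wrist_force: [0.7, 0.2, -1.1]
opening: 0.0277
grasp_force: 36.1
travel mm [ 0.3  0.6 48.6] rz 0.0 [0.5294 0.3038 0.1086]
```

View pics/w5.png

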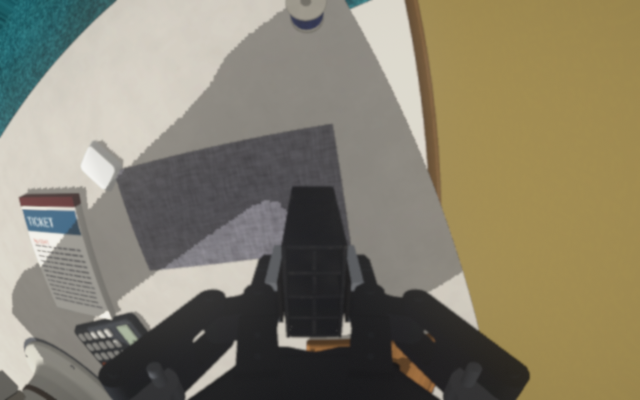

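The pen holder hangs upright, with its base edge at row 187. Mat corners are at (120,172), (333,125) and (152,270).

Run:
```python
from h import *
d=np.load("c5.npz");c=(float(d['f']),float(d['cx']),float(d['cy']),d['T'])
for u in((120,172),(333,125),(152,270)): print(at("wrist",u,.003,c).round(4))
print(at("wrist",(315,187),.052,c),at("wrist",(315,290),.138,c))
```

```text
[0.3549 0.3607 0.003 ]
[0.5561 0.3612 0.003 ]
[0.3503 0.2543 0.003 ]
[0.53521858 0.32775191 0.052     ] [0.53091056 0.30741326 0.138     ]
```

```bash
python3 -m crank '[{"gripper":20,"travel":[0,0,25],"twist":[0,0,0]},{"gripper":20,"travel":[0,0,16],"twist":[0,0,0]},{"gripper":20,"travel":[0,0,7],"twist":[0,0,0]},{"gripper":20,"travel":[0,0,0],"twist":[0,0,0]},{"gripper":20,"travel":[0,0,0],"twist":[0,0,0]}]'
python3 -m crank '[{"gripper":35,"travel":[0,0,0],"twist":[0,0,0]},{"gripper":50,"travel":[0,0,0],"twist":[0,0,0]},{"gripper":50,"travel":[0,0,0],"twist":[0,0,0]},{"gripper":50,"travel":[0,0,-40],"twist":[0,0,0]},{"gripper":50,"travel":[0,0,-50],"twist":[0,0,0]},{"gripper":50,"travel":[0,0,0],"twist":[0,0,0]},{"gripper":50,"travel":[0,0,0],"twist":[0,0,0]}]'
python3 -c "
from h import *
go(.520,.027,.15,80)"
```

```text
time: 9.0
ee_pos: [0.5295, 0.3042, 0.06]
tcp_rot: [179.7, 0.3, 80.1]
wrist_force: [-0.9, -0.8, -2.2]
opening: 0.0273
grasp_force: 35.8
time: 9.88
ee_pos: [0.529, 0.3046, 0.1493]
tcp_rot: [179.8, 0.3, 80.1]
wrist_force: [-0.1, -0.2, -0.7]
opening: 0.0499
grasp_force: 0.0
travel mm [-275.    39.    -0.7] rz 0.001 [0.529  0.3046 0.1493]
```

```bash
python3 -m crank '[{"gripper":50,"travel":[-55,8,0],"twist":[0,0,0]},{"gripper":50,"travel":[-60,9,0],"twist":[0,0,0]},{"gripper":50,"travel":[-60,8,0],"twist":[0,0,0]},{"gripper":50,"travel":[-60,8,0],"twist":[0,0,0]},{"gripper":50,"travel":[-41,6,0],"twist":[0,0,0]},{"gripper":50,"travel":[0,0,0],"twist":[0,0,0]},{"gripper":50,"travel":[0,0,40],"twist":[0,0,0]},{"gripper":50,"travel":[0,0,0],"twist":[0,0,0]},{"gripper":50,"travel":[0,0,0],"twist":[0,0,0]}]'
python3 - <<'E'
from h import *
go(.5195,.026,.042,80)
c=cal("wrist"); a=bot.camera("wrist")[:,:,::-1]; cv2.imwrite("pics/w6.png",a[100:])
np.savez("c6.npz",f=c[0],cx=c[1],cy=c[2],T=c[3])
E
```

```text
time: 11.0
ee_pos: [0.5199, 0.0264, 0.1116]
tcp_rot: [179.8, 0.3, 80.1]
wrist_force: [-0.1, -1.1, 0.2]
opening: 0.0498
grasp_force: 0.0
travel mm [-0.5 -0.3 69.6] rz 0.002 [0.5199 0.0264 0.1116]
```

View pics/w6.png

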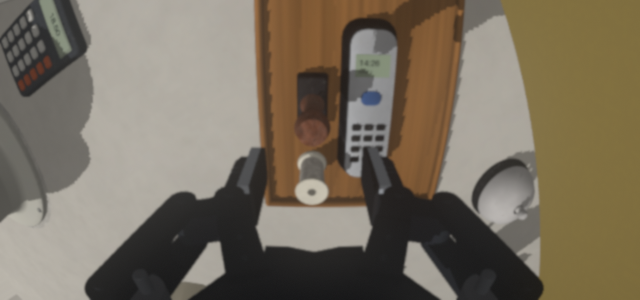

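The stamp knob is centred at crop (312,128) and the spool top at (312,191); the fingers' midpoint is column 315.

```bash
python3 - <<'E'
from h import *
d=np.load("c6.npz");c=(float(d['f']),float(d['cx']),float(d['cy']),d['T'])
print(at("wrist",(312,230),.069,c),at("wrist",(312,291),.051,c))
E
python3 -m crank '[{"gripper":50,"travel":[0,0,40],"twist":[0,0,0]},{"gripper":50,"travel":[0,0,29],"twist":[0,0,0]},{"gripper":50,"travel":[0,0,0],"twist":[0,0,0]},{"gripper":50,"travel":[0,0,0],"twist":[0,0,0]},{"gripper":16,"travel":[0,0,0],"twist":[0,0,0]},{"gripper":16,"travel":[0,0,0],"twist":[0,0,0]},{"gripper":16,"travel":[0,0,0],"twist":[0,0,0]},{"gripper":16,"travel":[0,0,0],"twist":[0,0,0]}]' 30
```

```text
[0.51924237 0.0259121  0.069     ] [ 0.50827059 -0.03603466  0.051     ]
time: 12.05
ee_pos: [0.5209, 0.0255, 0.0437]
tcp_rot: [179.6, 0.3, 80.1]
wrist_force: [-1.6, 0.6, 5.9]
opening: 0.0225
grasp_force: 29.1
```

```bash
python3 -m crank '[{"gripper":16,"travel":[0,0,-30],"twist":[0,0,0]},{"gripper":16,"travel":[0,0,-45],"twist":[0,0,0]},{"gripper":16,"travel":[25,-11,0],"twist":[0,0,0]},{"gripper":16,"travel":[45,-20,0],"twist":[0,0,0]},{"gripper":16,"travel":[54,-24,0],"twist":[0,0,0]},{"gripper":16,"travel":[54,-24,0],"twist":[0,0,0]},{"gripper":16,"travel":[54,-24,0],"twist":[0,0,0]},{"gripper":16,"travel":[30,-14,0],"twist":[0,0,0]},{"gripper":16,"travel":[0,0,0],"twist":[0,0,0]},{"gripper":16,"travel":[0,0,0],"twist":[0,0,0]},{"gripper":16,"travel":[0,0,0],"twist":[0,0,0]}]'
python3 - <<'E'
from h import *
go(.45,.304,.0422,80)
a=bot.camera("wrist")[:,:,::-1]; cv2.imwrite("pics/w7.png",a[80:])
E
```

```text
time: 13.42
ee_pos: [0.4503, 0.3032, 0.1155]
tcp_rot: [179.8, 0.3, 80.0]
wrist_force: [-0.5, 0.3, -0.8]
opening: 0.0226
grasp_force: 29.6
travel mm [ 0.8 -0.4 73.3] rz -0.0 [0.4503 0.3032 0.1155]
```

View pics/w7.png

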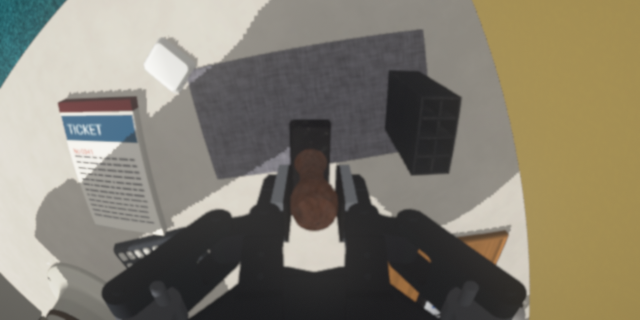

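The stamp hangs straight with its base square at crop (310,140), and the pen holder stands on the mat at (425,125). I'll set the stamp down and go for the spool.

```bash
python3 -m crank '[{"gripper":16,"travel":[0,0,40],"twist":[0,0,0]},{"gripper":16,"travel":[0,0,25],"twist":[0,0,0]},{"gripper":16,"travel":[0,0,8],"twist":[0,0,0]},{"gripper":16,"travel":[0,0,0],"twist":[0,0,0]},{"gripper":16,"travel":[0,0,0],"twist":[0,0,0]},{"gripper":35,"travel":[0,0,0],"twist":[0,0,0]},{"gripper":50,"travel":[0,0,0],"twist":[0,0,0]},{"gripper":50,"travel":[0,0,0],"twist":[0,0,0]},{"gripper":50,"travel":[0,0,-45],"twist":[0,0,0]},{"gripper":50,"travel":[0,0,-55],"twist":[0,0,0]},{"gripper":50,"travel":[0,0,0],"twist":[0,0,0]},{"gripper":50,"travel":[0,0,0],"twist":[0,0,0]}]'
python3 -c "
from h import *
go(.508,-.037,.034,80)"
```

```text
time: 14.98
ee_pos: [0.4497, 0.3043, 0.142]
tcp_rot: [179.8, 0.3, 80.1]
wrist_force: [0.1, -0.1, -0.4]
opening: 0.05
grasp_force: 0.0
travel mm [-326.1  116.2  108. ] rz 0.001 [0.4497 0.3043 0.142 ]
```

```bash
python3 -m crank '[{"gripper":50,"travel":[-40,14,0],"twist":[0,0,0]},{"gripper":50,"travel":[-58,21,0],"twist":[0,0,0]},{"gripper":50,"travel":[-58,21,0],"twist":[0,0,0]},{"gripper":50,"travel":[-58,21,0],"twist":[0,0,0]},{"gripper":50,"travel":[-58,20,0],"twist":[0,0,0]},{"gripper":50,"travel":[-54,19,0],"twist":[0,0,0]},{"gripper":50,"travel":[0,0,0],"twist":[0,0,0]},{"gripper":50,"travel":[0,0,50],"twist":[0,0,0]},{"gripper":50,"travel":[0,0,20],"twist":[0,0,0]},{"gripper":50,"travel":[0,0,0],"twist":[0,0,0]},{"gripper":50,"travel":[0,0,0],"twist":[0,0,0]}]'
python3 -c "
from h import *
go(.508,-.0365,.034,80)
a=bot.camera('wrist')[:,:,::-1]
g=a[150:].astype(int); m=(g.min(2)>150)&(g.max(2)-g.min(2)<70); m[:,:265]=0;m[:,365:]=0
n,l,s,c=cv2.connectedComponentsWithStats(m.astype(np.uint8))
for i in range(1,n):
    if s[i,4]>60: u=c[i]+[0,150];print(s[i],u,at('wrist',u,.051))
"
```

```text
time: 16.35
ee_pos: [0.5082, -0.0367, 0.075]
tcp_rot: [179.8, 0.3, 80.1]
wrist_force: [-0.3, 0.2, 0.2]
opening: 0.0499
grasp_force: 0.0
travel mm [ 0.2 -0.2 41. ] rz 0.002 [ 0.5082 -0.0367  0.075 ]
[295  52  14  19  75] [299.48       209.49333333] [ 0.50456529 -0.0148036   0.051     ]
[ 291   77   42   34 1003] [311.71585244 243.6560319 ] [ 0.50763531 -0.03785371  0.051     ]
[ 265  125  100   73 6845] [313.92812272 310.3485756 ] [ 0.49996581 -0.08968512  0.051     ]
```

Spool top measured at (0.5076,-0.038), as expected.

```bash
python3 -m crank '[{"gripper":50,"travel":[-1,0,25],"twist":[0,0,0]},{"gripper":50,"travel":[0,0,16],"twist":[0,0,0]},{"gripper":50,"travel":[0,0,0],"twist":[0,0,0]},{"gripper":50,"travel":[0,0,0],"twist":[0,0,0]},{"gripper":18,"travel":[0,0,0],"twist":[0,0,0]},{"gripper":18,"travel":[0,0,0],"twist":[0,0,0]},{"gripper":18,"travel":[0,0,0],"twist":[0,0,0]},{"gripper":18,"travel":[0,0,0],"twist":[0,0,0]}]' 20
python3 -c "
from h import *
go(.37,.304,.033,80)"
```

```text
time: 17.4
ee_pos: [0.5084, -0.0385, 0.0342]
tcp_rot: [179.7, 0.3, 80.1]
wrist_force: [-1.0, 0.1, 5.6]
opening: 0.0236
grasp_force: 19.5
travel mm [ 313.5 -195.4    1.2] rz 0.001 [ 0.5084 -0.0385  0.0342]
```

```bash
python3 -m crank '[{"gripper":18,"travel":[0,0,-15],"twist":[0,0,0]},{"gripper":18,"travel":[0,0,-30],"twist":[0,0,0]},{"gripper":18,"travel":[0,0,-40],"twist":[0,0,0]},{"gripper":18,"travel":[0,0,0],"twist":[0,0,0]},{"gripper":18,"travel":[30,-19,0],"twist":[0,0,0]},{"gripper":18,"travel":[50,-31,0],"twist":[0,0,0]},{"gripper":18,"travel":[50,-31,0],"twist":[0,0,0]},{"gripper":18,"travel":[50,-31,0],"twist":[0,0,0]},{"gripper":18,"travel":[50,-31,0],"twist":[0,0,0]},{"gripper":18,"travel":[50,-31,0],"twist":[0,0,0]},{"gripper":18,"travel":[33,-21,0],"twist":[0,0,0]},{"gripper":18,"travel":[0,0,0],"twist":[0,0,0]}]'
python3 -m crank '[{"gripper":18,"travel":[0,0,0],"twist":[0,0,0]},{"gripper":18,"travel":[0,0,0],"twist":[0,0,0]}]'
python3 - <<'E'
from h import *
go(.37,.304,.0327,80)
a=bot.camera("wrist")[:,:,::-1]; cv2.imwrite("pics/w8.png",a[80:])
E
```

```text
time: 18.9
ee_pos: [0.3682, 0.3056, 0.1155]
tcp_rot: [179.8, 0.3, 80.3]
wrist_force: [0.3, -0.8, -0.0]
opening: 0.0236
grasp_force: 19.7
time: 19.15
ee_pos: [0.37, 0.303, 0.116]
tcp_rot: [179.8, 0.3, 80.0]
wrist_force: [0.0, -0.3, -0.5]
opening: 0.0239
grasp_force: 19.7
travel mm [ 1.  -0.2 83.3] rz -0.0 [0.37  0.303 0.116]
```

View pics/w8.png

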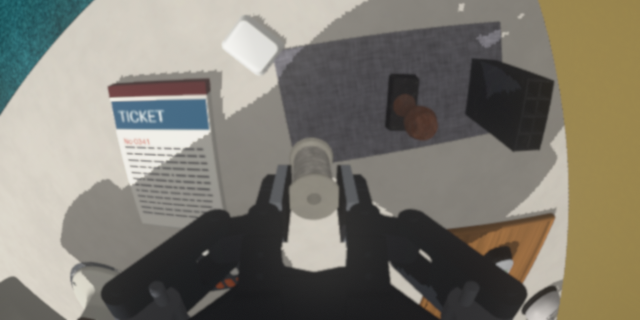

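The spool is held upright at crop (314,175), with the stamp and pen holder standing on the mat. Next: lower it, release and go up.

```bash
python3 -m crank '[{"gripper":18,"travel":[1,0,45],"twist":[0,0,0]},{"gripper":18,"travel":[0,0,28],"twist":[0,0,0]},{"gripper":18,"travel":[0,0,9],"twist":[0,0,0]},{"gripper":18,"travel":[0,0,1],"twist":[0,0,0]},{"gripper":18,"travel":[0,0,0],"twist":[0,0,0]},{"gripper":18,"travel":[0,0,0],"twist":[0,0,0]},{"gripper":30,"travel":[0,0,0],"twist":[0,0,0]},{"gripper":45,"travel":[0,0,0],"twist":[0,0,0]},{"gripper":50,"travel":[0,0,0],"twist":[0,0,0]},{"gripper":50,"travel":[0,0,-45],"twist":[0,0,0]},{"gripper":50,"travel":[0,0,-55],"twist":[0,0,0]},{"gripper":50,"travel":[0,0,0],"twist":[0,0,0]}]'
python3 - <<'E'
from h import *
go(.565,.02,.15,80)
a=bot.camera("wrist")[:,:,::-1];b=bot.camera("top")[:,:,::-1][180:340,160:480]; cv2.imwrite("pics/w9.png",np.vstack([cv2.resize(a,(480,300)),cv2.resize(b,(480,240))]))
E
```

```text
time: 20.7
ee_pos: [0.3713, 0.3063, 0.1375]
tcp_rot: [179.5, -0.0, 80.1]
wrist_force: [-0.4, -0.5, -1.5]
opening: 0.0499
grasp_force: 0.0
travel mm [-248.6  240.2  -12.5] rz 0.001 [0.3713 0.3063 0.1375]
```

View pics/w9.png

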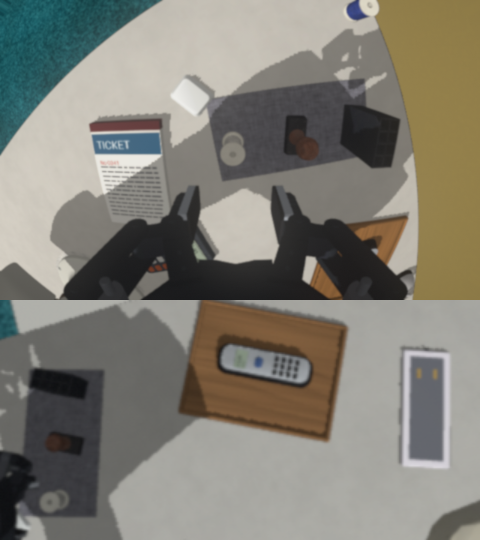

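All three stand on the mat: spool (232,150), stamp (298,140), pen holder (370,135) in the upper part. The phone is untouched, at (265,365) in the lower. The plate is near the fan, so I'll check the forearm's clearance.

Run:
```python
from h import *
from scipy.optimize import least_squares
q=bot.get_obs();print(q['q'].round(2))
p=q['ee_pos'];D=[(5.007,10.04,95.1,np.hypot(.215,.506),.2306),(23,61.3,128.1,np.hypot(.2154,.5069),.4701),(2.7,59.5,106.8,np.hypot(.2151,.5061),.7049),(*q['q'][1:4],np.hypot(*p[:2]),p[2])]
def m(v,d):
    a,L1,L2,h,l=v;q2=np.radians(d[0]);e=np.radians(d[1]-d[0]);t=np.pi/2+e-np.radians(d[2])
    return a+L1*np.sin(q2)+L2*np.cos(e)+l*np.sin(t),h+L1*np.cos(q2)+L2*np.sin(e)-l*np.cos(t)
for l in(.3,.35,.4,.45):
    r=least_squares(lambda v:np.ravel([np.subtract(m([*v,l],d),d[3:]) for d in D]),[.02,.345,.5,.2]);print(l,r.x.round(3),(r.fun*1e3).round(1))
d=np.load("c2.npz");c=(float(d['f']),float(d['cx']),float(d['cy']),d['T'])
for u in((70,265),(20,278),(130,295),(165,345),(170,300),(250,300)):
    print(u,[at("wrist",u,z,c)[:2].round(3).tolist() for z in(.02,.2,.3,.4)])
```

```text
[ 39.74  -5.47 -11.17  84.33  -0.36 139.67]
0.3 [0.031 0.341 0.501 0.153] [ 10.    5.7   7.9   7.2 -35.6 -21.9  17.6   9. ]
0.35 [0.016 0.356 0.507 0.183] [  2.6   1.4   4.    5.  -14.1  -9.9   7.5   3.6]
0.4 [0.002 0.371 0.513 0.213] [-4.8 -2.9  0.1  2.7  7.4  2.  -2.6 -1.9]
0.45 [-0.013  0.386  0.52   0.243] [-12.3  -7.2  -3.9   0.5  28.9  14.  -12.7  -7.3]
(70, 265) [[-0.055, -0.209], [0.173, -0.11], [0.3, -0.056], [0.427, -0.001]]
(20, 278) [[-0.336, -0.251], [-0.003, -0.137], [0.182, -0.074], [0.367, -0.01]]
(130, 295) [[0.104, -0.291], [0.273, -0.162], [0.367, -0.09], [0.461, -0.019]]
(165, 345) [[0.134, -0.445], [0.292, -0.259], [0.38, -0.155], [0.468, -0.052]]
(170, 300) [[0.208, -0.304], [0.339, -0.17], [0.411, -0.096], [0.484, -0.021]]
(250, 300) [[0.389, -0.31], [0.452, -0.174], [0.487, -0.098], [0.522, -0.023]]
```

Run:
```python
from h import *
a=bot.camera("scene")[:,:,::-1].copy(); raw=a.copy()
def ring(x,yc,zc,r,col):
    P=np.array([px("scene",[x,yc+r*np.cos(t),zc+r*np.sin(t)]) for t in np.linspace(0,6.28,60)]).astype(np.int32)
    cv2.polylines(a,[P.reshape(-1,1,2)],True,col,1)
ring(.25,-.31,.30,.2,(0,0,255)); ring(.25,-.31,.30,.23,(0,255,0))
for x in(.4,.3,.2,.1):
    u=px("scene",[x,-.31,.3]);cv2.circle(a,tuple(int(v) for v in u),3,(255,0,0),-1)
cv2.imwrite("pics/s2.png",cv2.resize(np.hstack([raw[:260,380:],a[:260,380:]]),None,fx=1.5,fy=1.5))
```

```text
(no output)
```

View pics/s2.png

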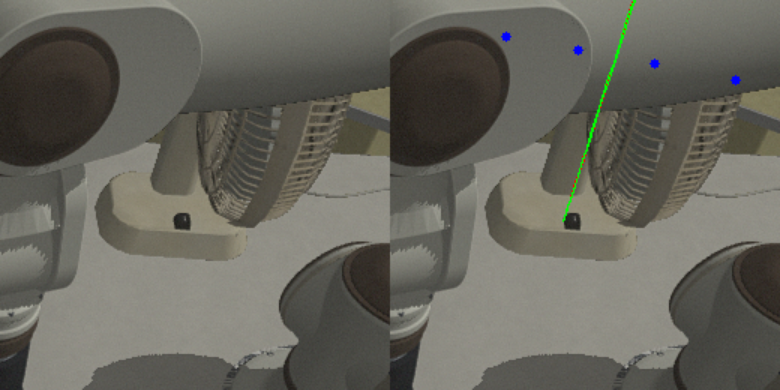

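The fan's disc faces away (its axis is about 23° off x), so the arm clears it over the plate; the motor tail near (0.38,-0.25) stays about 7 cm from the gripper. That was the last allowed picture, so from here I check by numbers. Next I move above the phone.

```bash
python3 -m crank '[{"gripper":70,"travel":[-35,34,0],"twist":[0,0,0]},{"gripper":70,"travel":[-43,41,0],"twist":[0,0,0]},{"gripper":70,"travel":[-43,42,0],"twist":[0,0,0]},{"gripper":70,"travel":[-43,42,0],"twist":[0,0,0]},{"gripper":70,"travel":[-43,42,0],"twist":[0,0,0]},{"gripper":70,"travel":[-43,41,0],"twist":[0,0,0]},{"gripper":70,"travel":[0,0,0],"twist":[0,0,0]},{"gripper":70,"travel":[0,0,0],"twist":[0,0,0]},{"gripper":70,"travel":[0,0,0],"twist":[0,0,0]}]'
cat > ph.py <<'E'
from h import *
def phone(n,z=.025):
    c=cal(n);a=bot.camera(n)
    H=np.array([[x,y] for x in(0,1) for y in(0,1)],float)
    # rectify to world plane z: 1 px = 1 mm, x .40-.70, y -.32...20
    gx,gy=np.meshgrid(np.arange(.40,.70,.001),np.arange(-.32,.2,.001))
    m=np.array([px(n,[x,y,z],c) for x,y in zip(gx.ravel(),gy.ravel())],np.float32).reshape(*gx.shape,2)
    return cv2.remap(a,m,None,cv2.INTER_LINEAR),gx,gy
E
python3 - <<'E'
from ph import *
go(.566,.018,.009,80)
for n in("wrist","top"):
    r,gx,gy=phone(n); h=cv2.cvtColor(r,cv2.COLOR_RGB2HSV)
    m=((h[...,1]<90)|(r.max(2)<35)); m&=np.hypot(gx-.566,gy-.018)<.09
    # keep inside tray
    a=np.radians(-10);lx=(gx-.542)*np.cos(a)+(gy-.022)*np.sin(a);ly=-(gx-.542)*np.sin(a)+(gy-.022)*np.cos(a)
    m&=(lx>-.055)&(lx<.09)&(abs(ly)<.1)
    k,l,s,c=cv2.connectedComponentsWithStats(cv2.morphologyEx(m.astype(np.uint8),cv2.MORPH_CLOSE,np.ones((5,5))))
    for i in range(1,k):
        if s[i,4]>800:
            (cx,cy),(w,hh),an=cv2.minAreaRect(np.argwhere(l==i)[:,::-1].astype(np.float32));print(n,s[i,4],round(.4+cx/1e3,4),round(-.32+cy/1e3,4),w,hh,an)
E
```

```text
time: 21.98
ee_pos: [0.5643, 0.0181, 0.1349]
tcp_rot: [179.8, 0.3, 80.1]
wrist_force: [-0.3, 0.7, -0.0]
opening: 0.0699
grasp_force: 0.0
travel mm [  0.2   1.7 125.9] rz 0.003 [0.5643 0.0181 0.1349]
wrist 5234 0.5645 0.0181 135.87893676757812 41.238548278808594 79.4389877319336
top 22756 0.5593 0.0192 179.8098907470703 144.9369659423828 79.99201965332031
```

Phone found at (0.5645,0.018), long axis at 79.4°, directly under the TCP. Descending to grip it.

```bash
python3 -m crank '[{"gripper":70,"travel":[0,0,45],"twist":[0,0,0]},{"gripper":70,"travel":[0,0,50],"twist":[0,0,0]},{"gripper":70,"travel":[0,0,20],"twist":[0,0,0]},{"gripper":70,"travel":[0,0,11],"twist":[0,0,0]},{"gripper":70,"travel":[0,0,0],"twist":[0,0,0]},{"gripper":70,"travel":[0,0,0],"twist":[0,0,0]}]' 35
python3 -m crank '[{"gripper":38,"travel":[0,0,0],"twist":[0,0,0]},{"gripper":38,"travel":[0,0,0],"twist":[0,0,0]},{"gripper":38,"travel":[0,0,0],"twist":[0,0,0]},{"gripper":38,"travel":[0,0,0],"twist":[0,0,0]},{"gripper":38,"travel":[0,0,0],"twist":[0,0,0]}]' 35
```

```text
time: 22.82
ee_pos: [0.5661, 0.0165, 0.0107]
tcp_rot: [179.7, 0.3, 80.1]
wrist_force: [0.7, 0.6, -0.5]
opening: 0.0698
grasp_force: 0.0
time: 23.45
ee_pos: [0.5657, 0.0164, 0.0105]
tcp_rot: [179.7, 0.3, 80.1]
wrist_force: [-2.6, 0.9, 7.5]
opening: 0.0399
grasp_force: 34.1
```

The opening of 39.9 mm suggests a grip on the rounded upper edge. I'll re-grip 4 mm lower.

```bash
python3 -m crank '[{"gripper":60,"travel":[0,0,0],"twist":[0,0,0]},{"gripper":60,"travel":[0,0,0],"twist":[0,0,0]},{"gripper":60,"travel":[0,0,4],"twist":[0,0,0]},{"gripper":60,"travel":[0,0,0],"twist":[0,0,0]},{"gripper":38,"travel":[0,0,0],"twist":[0,0,0]},{"gripper":38,"travel":[0,0,0],"twist":[0,0,0]},{"gripper":38,"travel":[0,0,0],"twist":[0,0,0]},{"gripper":38,"travel":[0,0,0],"twist":[0,0,0]}]' 35
```

```text
time: 24.45
ee_pos: [0.5656, 0.0163, 0.0056]
tcp_rot: [179.7, 0.3, 80.1]
wrist_force: [0.5, -0.8, 3.4]
opening: 0.0425
grasp_force: 34.9
```

```bash
python3 -m crank '[{"gripper":36,"travel":[0,0,-10],"twist":[0,0,0]},{"gripper":36,"travel":[0,0,-20],"twist":[0,0,0]},{"gripper":36,"travel":[0,0,-40],"twist":[0,0,0]},{"gripper":36,"travel":[0,0,-30],"twist":[0,0,0]},{"gripper":36,"travel":[0,0,0],"twist":[0,0,0]},{"gripper":36,"travel":[0,0,0],"twist":[0,0,0]}]'
python3 - <<'E'
from h import *
go(.504,-.22,.12,-3.3)
for n in ("wrist","top"): cv2.imwrite(f"pics/x_{n}.png",bot.camera(n)[:,:,::-1])
E
```

```text
time: 25.2
ee_pos: [0.5647, 0.0169, 0.1044]
tcp_rot: [179.8, 0.3, 80.1]
wrist_force: [-0.4, -0.1, -1.8]
opening: 0.0425
grasp_force: 34.4
travel mm [-243.8  -18.9  -15.6] rz 1.455 [0.5647 0.0169 0.1044]
```

```bash
python3 -m crank '[{"gripper":36,"travel":[-30,-3,-16],"twist":[0,0,0]},{"gripper":36,"travel":[-50,-4,0],"twist":[0,0,0]},{"gripper":36,"travel":[-55,-4,0],"twist":[0,0,0]},{"gripper":36,"travel":[-55,-4,0],"twist":[0,0,0]},{"gripper":36,"travel":[-54,-4,0],"twist":[0,0,0]},{"gripper":36,"travel":[0,0,0],"twist":[0,0,0.08]},{"gripper":36,"travel":[0,0,0],"twist":[0,0,0.16]},{"gripper":36,"travel":[0,0,0],"twist":[0,0,0.16]},{"gripper":36,"travel":[0,0,0],"twist":[0,0,0.16]},{"gripper":36,"travel":[0,0,0],"twist":[0,0,0.16]},{"gripper":36,"travel":[0,0,0],"twist":[0,0,0.16]},{"gripper":36,"travel":[0,0,0],"twist":[0,0,0.16]}]'
python3 -m crank '[{"gripper":36,"travel":[0,0,0],"twist":[0,0,0.16]},{"gripper":36,"travel":[0,0,0],"twist":[0,0,0.16]},{"gripper":36,"travel":[0,0,0],"twist":[0,0,0.095]},{"gripper":36,"travel":[0,0,0],"twist":[0,0,0]},{"gripper":36,"travel":[0,0,0],"twist":[0,0,0]}]'
python3 - <<'E'
from h import *
from scipy.optimize import least_squares
L=np.array([(-85,35,8),(85,35,8),(85,-35,8),(-85,-35,8)])/1000
d=np.load("c2.npz");c=(float(d['f']),float(d['cx']),float(d['cy']),d['T'])
for n,cc,U in(("wrist",c,[(254,237),(346.5,231),(348.5,264),(259,271)]),("top",cal("top"),[(428.5,290.5),(428.5,211.5),(460.5,213.5),(459.5,292)])):
    r=least_squares(lambda v:np.ravel([np.subtract(px(n,fr(v[:2],v[2],p),cc),u) for p,u in zip(L,U)]),[.5,-.22,-3]);print(n,r.x.round(4),r.fun.round(1))
print(bot.get_obs()['q'].round(1))
a=bot.camera("top"); np.save("t.npy",a)
g=a[195:300,415:475].astype(int);
E
```

```text
time: 26.8
ee_pos: [0.5037, -0.2199, 0.1212]
tcp_rot: [179.7, 0.0, 20.2]
wrist_force: [0.9, -0.4, -1.1]
opening: 0.0427
grasp_force: 34.4
time: 27.42
ee_pos: [0.504, -0.22, 0.1219]
tcp_rot: [179.7, -0.1, -3.2]
wrist_force: [0.2, -0.3, -1.7]
opening: 0.0428
grasp_force: 34.4
wrist [ 0.5054 -0.2179 -2.3795] [-1.   0.7  0.8 -0.1  0.1  0.2  0.1 -0.7]
top [ 0.5036 -0.2238 -2.8655] [-0.7 -0.6  0.2  0.4 -0.3  0.3  0.9 -0.1]
[-23.5   3.9  -3.1  82.7  -0.2 159.7]
```

Plate estimates average to (0.5045,-0.221) at yaw -2.7°; the TCP is right over it. Lowering the phone.

```bash
python3 -m crank '[{"gripper":36,"travel":[0,0,25],"twist":[0,0,0]},{"gripper":36,"travel":[0,0,35],"twist":[0,0,0]},{"gripper":36,"travel":[0,0,30],"twist":[0,0,0]},{"gripper":36,"travel":[0,0,14],"twist":[0,0,0]},{"gripper":36,"travel":[0,0,0],"twist":[0,0,0]},{"gripper":36,"travel":[0,0,5],"twist":[0,0,0]},{"gripper":36,"travel":[0,0,0],"twist":[0,0,0]},{"gripper":36,"travel":[0,0,0],"twist":[0,0,0]}]'
```

```text
time: 28.48
ee_pos: [0.5049, -0.2209, 0.0141]
tcp_rot: [179.7, -0.2, -3.3]
wrist_force: [-0.2, -0.8, -1.2]
opening: 0.0426
grasp_force: 34.4
```

```bash
python3 -m crank '[{"gripper":36,"travel":[0,0,4],"twist":[0,0,0]},{"gripper":36,"travel":[0,0,1],"twist":[0,0,0]},{"gripper":36,"travel":[0,0,0],"twist":[0,0,0]},{"gripper":36,"travel":[0,0,0],"twist":[0,0,0]}]'
python3 -m crank '[{"gripper":50,"travel":[0,0,0],"twist":[0,0,0]},{"gripper":66,"travel":[0,0,0],"twist":[0,0,0]},{"gripper":70,"travel":[0,0,0],"twist":[0,0,0]},{"gripper":70,"travel":[0,0,0],"twist":[0,0,0]},{"gripper":70,"travel":[0,0,-30],"twist":[0,0,0]},{"gripper":70,"travel":[0,0,-50],"twist":[0,0,0]},{"gripper":70,"travel":[0,0,-50],"twist":[0,0,0]},{"gripper":70,"travel":[-30,0,0],"twist":[0,0,0]},{"gripper":70,"travel":[0,0,0],"twist":[0,0,0]},{"gripper":70,"travel":[0,0,0],"twist":[0,0,0]}]'
python3 - <<'E'
from h import *
for n in("top","wrist"):
    c=cal(n);a=bot.camera(n);np.save(f"f_{n}.npy",a);np.savez(f"f_{n}.npz",f=c[0],cx=c[1],cy=c[2],T=c[3])
E
cat > an.py <<'E'
from h import *
def rect(n,z):
    d=np.load(f"f_{n}.npz");c=(float(d['f']),float(d['cx']),float(d['cy']),d['T']);a=np.load(f"f_{n}.npy")
    gx,gy=np.meshgrid(np.arange(.39,.62,.001),np.arange(-.29,-.15,.001))
    m=np.array([px(n,[x,y,z],c) for x,y in zip(gx.ravel(),gy.ravel())],np.float32).reshape(*gx.shape,2)
    return cv2.cvtColor(cv2.remap(a,m,None,cv2.INTER_LINEAR),cv2.COLOR_RGB2GRAY)
def show(g):
    for r in g[::6,::5]: print("".join("%4d"%v for v in r))
E
python3 -c "
from an import *
show(rect('wrist',.02))"
```

```text
time: 28.98
ee_pos: [0.5045, -0.2208, 0.0085]
tcp_rot: [179.7, -0.2, -3.3]
wrist_force: [-0.5, -0.2, 0.7]
opening: 0.0427
grasp_force: 34.9
time: 30.22
ee_pos: [0.4744, -0.2183, 0.138]
tcp_rot: [179.7, -0.2, -3.3]
wrist_force: [-0.3, -1.2, -1.3]
opening: 0.07
grasp_force: 0.0
  37  39  46  64  93 143 142 144 144 144 144 146 145 145 145 145 145 144 145 144 144 144 143 141 142 142 141 141 142 141 141 141 141 142 142 143 143 141 143 142 141 139 139 139 138 137
  37  39  40  41  68 143 142 143 143 144 144 145 145 146 145 145 145 145 145 145 143 143 144 143 142 141 141 142 142 141 140 141 142 142 142 142 143 143 143 143 141 141 138 138 138 137
 139 139 141 143 143 143 143 144 144 144 145 145 145 146 145 146 145 145 144 144 143 143 144 142 142 143 143 142 142 142 141 140 141 142 143 142 142 141 141 142 141 141 139 139 139 138
 142 144 144 143 143 141 143 144 144 145 145 145 145 146 145 145 144 145 145 145 144 142 142 142 143 143 143 144 144 142 141 140 141 142 142 142 142 142 142 141 141 140 140 140 139 138
 144 145 144 145 143 142 143 144 144 144 146 145 146 144 145 145 145 145 144 144 14
[... 2916 characters left out ...]
1 140 140 140 140 140 140 141 142 142 140 140 140 141 140 141 143 143 143 143 141 142 142 142 142 142 142 141 141 141 140 140 140 139 140 139 137
 141 141 142 142 142 141 140 141 141 141 141 140 140 140 140 140 140 141 141 141 141 140 141 141 140 141 143 143 143 142 142 142 142 142 142 140 140 140 140 140 140 139 139 139 139 137
 140 141 141 142 141 140 139 139 140 139 140 141 140 140 140 140 140 140 140 141 141 141 140 141 141 142 142 142 141 142 141 142 142 142 141 141 140 140 140 139 140 139 139 140 138 138
 140 140 142 141 140 140 139 139 140 139 140 140 140 140 140 140 141 140 140 140 141 141 141 141 141 142 142 141 141 142 142 141 142 141 141 141 141 140 140 140 139 139 140 139 139 137
```

The phone lies keys up, its centre within about 1–2 mm of the plate's centre and aligned with it. Back to the mat.

```bash
python3 -m crank '[{"gripper":50,"travel":[0,0,-20],"twist":[0,0,0]},{"gripper":50,"travel":[3,-35,0],"twist":[0,0,0]},{"gripper":50,"travel":[3,-59,0],"twist":[0,0,0]},{"gripper":50,"travel":[3,-59,0],"twist":[0,0,0]},{"gripper":50,"travel":[3,-59,0],"twist":[0,0,0]},{"gripper":50,"travel":[3,-59,0],"twist":[0,0,0]},{"gripper":50,"travel":[3,-59,0],"twist":[0,0,0]},{"gripper":50,"travel":[3,-59,0],"twist":[0,0,0]},{"gripper":50,"travel":[2,-59,0],"twist":[0,0,0]},{"gripper":50,"travel":[2,-59,0],"twist":[0,0,0]},{"gripper":50,"travel":[0,-17,0],"twist":[0,0,0]},{"gripper":50,"travel":[0,0,0],"twist":[0,0,0]}]'
python3 -m crank '[{"gripper":50,"travel":[0,0,0],"twist":[0,0,-0.08]},{"gripper":50,"travel":[0,0,0],"twist":[0,0,-0.165]},{"gripper":50,"travel":[0,0,0],"twist":[0,0,-0.165]},{"gripper":50,"travel":[0,0,0],"twist":[0,0,-0.165]},{"gripper":50,"travel":[0,0,0],"twist":[0,0,-0.165]},{"gripper":50,"travel":[0,0,0],"twist":[0,0,-0.165]},{"gripper":50,"travel":[0,0,0],"twist":[0,0,-0.165]},{"gripper":50,"travel":[0,0,0],"twist":[0,0,-0.165]},{"gripper":50,"travel":[0,0,0],"twist":[0,0,-0.165]},{"gripper":50,"travel":[0,0,0],"twist":[0,0,-0.054]},{"gripper":50,"travel":[0,0,0],"twist":[0,0,0]},{"gripper":50,"travel":[0,0,0],"twist":[0,0,0]}]'
python3 -c "
from h import *
go(.5295,.304,.060,80.1)"
```

```text
time: 31.82
ee_pos: [0.5088, 0.133, 0.1734]
tcp_rot: [-173.0, -0.0, 10.9]
wrist_force: [-0.0, -0.5, 0.1]
opening: 0.0498
grasp_force: 0.0
time: 33.33
ee_pos: [0.5088, 0.1324, 0.1737]
tcp_rot: [-179.2, -7.0, 94.0]
wrist_force: [-0.4, -0.6, -0.8]
opening: 0.0497
grasp_force: 0.0
travel mm [169.7  32.8 113.7] rz 0.243 [0.5088 0.1324 0.1737]
```

The last joint hit its limit on the way and left the tool tilted. I'll compute the correction.

```bash
cat >> h.py <<'E'
def fix(x,y,z,yaw):
    from scipy.spatial.transform import Rotation as Ro
    o=bot.get_obs();R=Ro.from_euler('xyz',o['tcp_rot'],degrees=True);G=Ro.from_euler('xyz',[179.7,.2,yaw],degrees=True)
    print("twist",(R.inv()*G).as_rotvec().round(3),"then travel",(1e3*(G.inv().apply(np.array([x,y,z])-o['ee_pos']))).round(1),"q",o['q'].round(1),o['ee_pos'].round(4))
E
python3 -c "
from h import *
fix(.5295,.304,.15,80.1)"
```

```text
twist [-0.033 -0.123  0.244] then travel [172.7  -9.2  23. ] q [10.8  0.6 -1.1 88.3  7.  96.7] [0.5088 0.1324 0.1737]
```

```bash
python3 -m crank '[{"gripper":50,"travel":[0,0,0],"twist":[-0.0165,-0.0615,0.122]},{"gripper":50,"travel":[0,0,0],"twist":[-0.0165,-0.0615,0.122]},{"gripper":50,"travel":[35,-2,0],"twist":[0,0,0]},{"gripper":50,"travel":[50,-3,0],"twist":[0,0,0]},{"gripper":50,"travel":[50,-2,0],"twist":[0,0,0]},{"gripper":50,"travel":[37,-2,0],"twist":[0,0,0]},{"gripper":50,"travel":[0,0,0],"twist":[0,0,0]},{"gripper":50,"travel":[0,0,0],"twist":[0,0,0]}]' 30
python3 -c "
from h import *
fix(.5295,.304,.06,80.1)"
```

```text
time: 34.33
ee_pos: [0.5291, 0.3035, 0.173]
tcp_rot: [179.7, 0.2, 80.2]
wrist_force: [0.0, -0.4, 0.3]
opening: 0.0502
grasp_force: 0.0
twist [-0.     0.     0.001] then travel [  1.   -0.2 113. ] q [ 30.   12.4  12.   89.5  -0.3 129.8] [0.5291 0.3035 0.173 ]
```

```bash
python3 -m crank '[{"gripper":50,"travel":[1,0,45],"twist":[0,0,0]},{"gripper":50,"travel":[0,0,45],"twist":[0,0,0]},{"gripper":50,"travel":[0,0,23],"twist":[0,0,0]},{"gripper":50,"travel":[0,0,0],"twist":[0,0,0]},{"gripper":20,"travel":[0,0,0],"twist":[0,0,0]},{"gripper":20,"travel":[0,0,0],"twist":[0,0,0]},{"gripper":20,"travel":[0,0,0],"twist":[0,0,0]},{"gripper":20,"travel":[0,0,0],"twist":[0,0,0]}]' 30
python3 -m crank '[{"gripper":20,"travel":[0,0,-30],"twist":[0,0,0]},{"gripper":20,"travel":[0,0,-40],"twist":[0,0,0]},{"gripper":20,"travel":[-30,5,0],"twist":[0,0,0]},{"gripper":20,"travel":[-50,9,0],"twist":[0,0,0]},{"gripper":20,"travel":[-55,10,0],"twist":[0,0,0]},{"gripper":20,"travel":[-50,9,0],"twist":[0,0,0]},{"gripper":20,"travel":[-30,5,0],"twist":[0,0,0]},{"gripper":20,"travel":[0,0,0],"twist":[0,0,0]},{"gripper":20,"travel":[0,0,0],"twist":[0,0,0]},{"gripper":20,"travel":[0,0,0],"twist":[0,0,0]}]'
python3 -c "
from h import *
fix(.531,.086,.063,80.1)"
```

```text
time: 35.33
ee_pos: [0.5306, 0.3046, 0.0621]
tcp_rot: [179.6, 0.1, 80.2]
wrist_force: [-0.5, -2.0, 6.3]
opening: 0.0278
grasp_force: 37.1
time: 36.58
ee_pos: [0.5304, 0.0873, 0.1312]
tcp_rot: [179.7, 0.2, 80.3]
wrist_force: [-0.4, 0.2, -2.6]
opening: 0.0273
grasp_force: 35.8
twist [ 0.    -0.001  0.003] then travel [-1.   0.5 68.2] q [  9.5   2.2  -3.9  83.7  -0.3 109.2] [0.5304 0.0873 0.1312]
```

```bash
python3 -m crank '[{"gripper":20,"travel":[-1,0,25],"twist":[0,0,0]},{"gripper":20,"travel":[0,0,28],"twist":[0,0,0]},{"gripper":20,"travel":[0,0,10],"twist":[0,0,0]},{"gripper":20,"travel":[0,0,4],"twist":[0,0,0]},{"gripper":20,"travel":[0,0,0],"twist":[0,0,0]},{"gripper":20,"travel":[0,0,0],"twist":[0,0,0]}]'
python3 -m crank '[{"gripper":35,"travel":[0,0,0],"twist":[0,0,0]},{"gripper":50,"travel":[0,0,0],"twist":[0,0,0]},{"gripper":50,"travel":[0,0,0],"twist":[0,0,0]},{"gripper":50,"travel":[0,0,-40],"twist":[0,0,0]},{"gripper":50,"travel":[0,0,-50],"twist":[0,0,0]},{"gripper":50,"travel":[0,0,0],"twist":[0,0,0]},{"gripper":50,"travel":[0,0,0],"twist":[0,0,0]}]'
python3 -c "
from h import *
fix(.4502,.304,.150,80.1)"
```

```text
time: 37.33
ee_pos: [0.531, 0.0853, 0.065]
tcp_rot: [179.6, 0.1, 80.2]
wrist_force: [-0.5, 0.3, -1.0]
opening: 0.0272
grasp_force: 35.8
time: 38.2
ee_pos: [0.53, 0.0855, 0.1536]
tcp_rot: [179.7, 0.2, 80.2]
wrist_force: [0.7, 1.2, 0.1]
opening: 0.0498
grasp_force: 0.0
twist [-0.    -0.     0.002] then travel [ 201.6 -116.2    2.3] q [  9.3   2.1  -1.6  86.1  -0.3 109.1] [0.53   0.0855 0.1536]
```

Now the stamp.

```bash
python3 -m crank '[{"gripper":50,"travel":[30,-17,0],"twist":[0,0,0]},{"gripper":50,"travel":[50,-29,0],"twist":[0,0,0]},{"gripper":50,"travel":[50,-29,0],"twist":[0,0,0]},{"gripper":50,"travel":[50,-29,0],"twist":[0,0,0]},{"gripper":50,"travel":[22,-12,0],"twist":[0,0,0]},{"gripper":50,"travel":[0,0,0],"twist":[0,0,0]},{"gripper":50,"travel":[0,0,0],"twist":[0,0,0]}]'
python3 -c "
from h import *
fix(.4502,.304,.042,80.1)"
python3 -m crank '[{"gripper":50,"travel":[0,0,50],"twist":[0,0,0]},{"gripper":50,"travel":[0,0,45],"twist":[0,0,0]},{"gripper":50,"travel":[0,0,14],"twist":[0,0,0]},{"gripper":50,"travel":[0,0,0],"twist":[0,0,0]},{"gripper":50,"travel":[0,0,0],"twist":[0,0,0]},{"gripper":16,"travel":[0,0,0],"twist":[0,0,0]},{"gripper":16,"travel":[0,0,0],"twist":[0,0,0]},{"gripper":16,"travel":[0,0,0],"twist":[0,0,0]},{"gripper":16,"travel":[0,0,0],"twist":[0,0,0]}]' 30
```

```text
time: 39.08
ee_pos: [0.45, 0.3035, 0.1519]
tcp_rot: [179.8, 0.3, 80.2]
wrist_force: [-0.5, -0.2, 0.0]
opening: 0.0502
grasp_force: 0.0
twist [-0.001  0.001  0.002] then travel [  0.9  -0.4 109.9] q [ 34.2   3.1  -0.7  86.2  -0.3 134. ] [0.45   0.3035 0.1519]
time: 40.2
ee_pos: [0.4512, 0.3043, 0.0453]
tcp_rot: [179.6, 0.1, 80.2]
wrist_force: [-1.1, -0.2, 7.0]
opening: 0.0227
grasp_force: 29.1
```

```bash
python3 -m crank '[{"gripper":16,"travel":[0,0,-35],"twist":[0,0,0]},{"gripper":16,"travel":[0,0,-40],"twist":[0,0,0]},{"gripper":16,"travel":[0,0,-35],"twist":[0,0,0]},{"gripper":16,"travel":[-30,13,0],"twist":[0,0,0]},{"gripper":16,"travel":[-50,22,0],"twist":[0,0,0]},{"gripper":16,"travel":[-52,23,0],"twist":[0,0,0]},{"gripper":16,"travel":[-52,23,0],"twist":[0,0,0]},{"gripper":16,"travel":[-50,22,0],"twist":[0,0,0]},{"gripper":16,"travel":[-28,13,0],"twist":[0,0,0]},{"gripper":16,"travel":[0,0,0],"twist":[0,0,0]},{"gripper":16,"travel":[0,0,0],"twist":[0,0,0]},{"gripper":16,"travel":[0,0,0],"twist":[0,0,0]}]'
python3 -c "
from h import *
fix(.5205,.0258,.0477,80.1)"
```

```text
time: 41.7
ee_pos: [0.5197, 0.0273, 0.1554]
tcp_rot: [179.7, 0.2, 80.3]
wrist_force: [0.4, -0.2, -0.9]
opening: 0.0228
grasp_force: 29.6
twist [ 0.    -0.001  0.003] then travel [ -1.    0.5 107.7] q [  3.1  -0.2  -3.7  86.3  -0.2 102.9] [0.5197 0.0273 0.1554]
```

```bash
python3 -m crank '[{"gripper":16,"travel":[-1,0,40],"twist":[0,0,0]},{"gripper":16,"travel":[0,0,45],"twist":[0,0,0]},{"gripper":16,"travel":[0,0,17],"twist":[0,0,0]},{"gripper":16,"travel":[0,0,5],"twist":[0,0,0]},{"gripper":16,"travel":[0,0,0],"twist":[0,0,0]},{"gripper":16,"travel":[0,0,0],"twist":[0,0,0]}]'
python3 -m crank '[{"gripper":35,"travel":[0,0,0],"twist":[0,0,0]},{"gripper":50,"travel":[0,0,0],"twist":[0,0,0]},{"gripper":50,"travel":[0,0,0],"twist":[0,0,0]},{"gripper":50,"travel":[0,0,-45],"twist":[0,0,0]},{"gripper":50,"travel":[0,0,-55],"twist":[0,0,0]},{"gripper":50,"travel":[0,0,0],"twist":[0,0,0]},{"gripper":50,"travel":[0,0,0],"twist":[0,0,0]}]'
python3 -c "
from h import *
fix(.3705,.305,.140,80.1)"
```

```text
time: 42.45
ee_pos: [0.5211, 0.0251, 0.0498]
tcp_rot: [179.6, 0.1, 80.2]
wrist_force: [0.2, 0.7, -0.5]
opening: 0.0224
grasp_force: 29.6
time: 43.32
ee_pos: [0.5197, 0.0253, 0.1481]
tcp_rot: [179.7, 0.2, 80.2]
wrist_force: [-0.6, -0.3, -0.8]
opening: 0.05
grasp_force: 0.0
twist [-0.    -0.001  0.002] then travel [ 249.9 -195.1    6.2] q [  2.9  -0.2  -4.5  85.5  -0.2 102.7] [0.5197 0.0253 0.1481]
```

```bash
python3 -m crank '[{"gripper":50,"travel":[30,-23,0],"twist":[0,0,0]},{"gripper":50,"travel":[46,-36,0],"twist":[0,0,0]},{"gripper":50,"travel":[46,-36,0],"twist":[0,0,0]},{"gripper":50,"travel":[46,-36,0],"twist":[0,0,0]},{"gripper":50,"travel":[46,-36,0],"twist":[0,0,0]},{"gripper":50,"travel":[36,-28,0],"twist":[0,0,0]},{"gripper":50,"travel":[0,0,40],"twist":[0,0,0]},{"gripper":50,"travel":[0,0,20],"twist":[0,0,0]},{"gripper":50,"travel":[0,0,0],"twist":[0,0,0]},{"gripper":50,"travel":[0,0,0],"twist":[0,0,0]}]' 20
python3 -c "
from h import *
fix(.3705,.305,.033,80.1)
a=bot.camera('wrist')[:,:,::-1];np.save('s.npy',a)
print(px('wrist',[.3705,.305,.049]))
b=cv2.cvtColor(a,cv2.COLOR_BGR2GRAY)
for r in range(190,290,6): print(r,' '.join('%3d'%v for v in b[r,262:370:4]))
"
```

```text
time: 44.58
ee_pos: [0.3705, 0.3046, 0.0868]
tcp_rot: [179.7, 0.2, 80.2]
wrist_force: [-0.5, 0.1, -0.2]
opening: 0.0498
grasp_force: 0.0
twist [-0.    -0.     0.002] then travel [ 0.6 -0.3 53.8] q [ 39.6  -5.1 -15.9  79.1  -0.3 139.4] [0.3705 0.3046 0.0868]
(np.float64(312.25247568750666), np.float64(231.87473567498418))
190 128 128 128 127  91  79  81  78  77  76  82 102 109 109  93  77  76  77  76  77  75  76  75  73  72  75  75
196 128 128 128 126 110  80  82  81  78 109 130 124 114 115 126 125  87  72  72  76  72  70  72  74  70  75  75
202 128 127 127 127 123  80  79  79  94 124 103 107 106 106 104 103 121  75  70  71  72  69  70  72  71  71  70
208 127 127 127 126 126  87  79  76  94 104  99 107 110 108 108 100 116  72  73  72  73  74  73  70  69  70  72
214 126 126 126 126 126 109  81  79  80 106 126 129 129 129 128 116  89  76  75  77  76  74  70  69  74  73  69
220 126 126 126 126 126 122  81  80 118 131 130 131 129 129 129 130 127  86  72  77  74  76  73  74  75  73  72
226 125 125 126 126 126 125  86  94 130 131 131 128 118 120 130 130 130 124  75  76  74  72  66  70  75  
[... 426 characters left out ...]
  75  72  75  78  74  58  41
256  41  95 124 124 124 124 124 124  77  72  73  73  77  77  78  81  78  77  76  76  73  78  82  89  93  67  37
262  41  84 124 125 124 124 125 125  93  76  75  78  80  86  90 104 112 121 123 125 125 125 125 124 123  63  37
268  41  73 125 125 125 125 125 125 124 124 123 123 123 125 125 125 125 125 126 126 126 125 125 124 124  56  39
274  41  62 125 124 125 125 125 126 125 124 123 125 124 125 125 126 137 145 168 166 132 125 126 125 122  48  41
280  41  66 125 125 125 126 125 127 125 125 125 125 126 140 157 190 190 190 190 191 192 186 145 152 132  48  41
286  41  92 124 124 125 126 126 126 126 125 130 173 191 193 193 193 193 192 191 192 192 190 191 190 189  98  43
```

The spool's hole sits at (312,231), exactly where predicted; it stands upright. Gripping it.

```bash
python3 -m crank '[{"gripper":50,"travel":[0,0,30],"twist":[0,0,0]},{"gripper":50,"travel":[0,0,24],"twist":[0,0,0]},{"gripper":50,"travel":[0,0,0],"twist":[0,0,0]},{"gripper":50,"travel":[0,0,0],"twist":[0,0,0]},{"gripper":18,"travel":[0,0,0],"twist":[0,0,0]},{"gripper":18,"travel":[0,0,0],"twist":[0,0,0]},{"gripper":18,"travel":[0,0,0],"twist":[0,0,0]},{"gripper":18,"travel":[0,0,0],"twist":[0,0,0]}]' 20
python3 -m crank '[{"gripper":18,"travel":[0,0,-30],"twist":[0,0,0]},{"gripper":18,"travel":[0,0,-40],"twist":[0,0,0]},{"gripper":18,"travel":[0,0,-35],"twist":[0,0,0]},{"gripper":18,"travel":[-30,19,0],"twist":[0,0,0]},{"gripper":18,"travel":[-50,31,0],"twist":[0,0,0]},{"gripper":18,"travel":[-50,31,0],"twist":[0,0,0]},{"gripper":18,"travel":[-50,31,0],"twist":[0,0,0]},{"gripper":18,"travel":[-50,31,0],"twist":[0,0,0]},{"gripper":18,"travel":[-50,31,0],"twist":[0,0,0]},{"gripper":18,"travel":[-33,21,0],"twist":[0,0,0]},{"gripper":18,"travel":[0,0,0],"twist":[0,0,0]},{"gripper":18,"travel":[0,0,0],"twist":[0,0,0]}]'
python3 -m crank '[{"gripper":18,"travel":[0,0,0],"twist":[0,0,0]}]'
python3 -c "
from h import *
fix(.508,-.038,.036,80.1)"
```

```text
time: 45.62
ee_pos: [0.3712, 0.305, 0.0337]
tcp_rot: [179.6, 0.1, 80.2]
wrist_force: [-0.7, 0.3, 6.9]
opening: 0.0236
grasp_force: 19.4
time: 47.12
ee_pos: [0.5088, -0.0366, 0.1394]
tcp_rot: [179.7, 0.2, 80.2]
wrist_force: [-0.2, -0.6, 0.3]
opening: 0.024
grasp_force: 19.7
time: 47.25
ee_pos: [0.5088, -0.0359, 0.1396]
tcp_rot: [179.7, 0.2, 80.3]
wrist_force: [-0.6, -0.4, 0.1]
opening: 0.0234
grasp_force: 19.7
twist [ 0.    -0.001  0.003] then travel [ -1.9  -1.  103.6] q [-3.9 -1.6 -6.8 84.5 -0.2 95.8] [ 0.5088 -0.0359  0.1396]
```

```bash
python3 -m crank '[{"gripper":18,"travel":[-2,-1,40],"twist":[0,0,0]},{"gripper":18,"travel":[0,0,42],"twist":[0,0,0]},{"gripper":18,"travel":[0,0,16],"twist":[0,0,0]},{"gripper":18,"travel":[0,0,6],"twist":[0,0,0]},{"gripper":18,"travel":[0,0,0],"twist":[0,0,0]},{"gripper":18,"travel":[0,0,0],"twist":[0,0,0]}]'
```

```text
time: 48.0
ee_pos: [0.509, -0.0389, 0.0368]
tcp_rot: [179.6, 0.2, 80.2]
wrist_force: [-0.4, 0.1, -0.2]
opening: 0.0232
grasp_force: 19.9
```

```bash
python3 -m crank '[{"gripper":18,"travel":[0,0,1],"twist":[0,0,0]},{"gripper":18,"travel":[0,0,0],"twist":[0,0,0]},{"gripper":30,"travel":[0,0,0],"twist":[0,0,0]},{"gripper":45,"travel":[0,0,0],"twist":[0,0,0]},{"gripper":50,"travel":[0,0,0],"twist":[0,0,0]},{"gripper":50,"travel":[0,0,-45],"twist":[0,0,0]},{"gripper":50,"travel":[0,0,-50],"twist":[0,0,0]},{"gripper":50,"travel":[0,0,-30],"twist":[0,0,0]},{"gripper":50,"travel":[0,0,0],"twist":[0,0,0]},{"gripper":50,"travel":[0,0,0],"twist":[0,0,0]}]'
python3 -c "
from h import *
fix(.54,.042,.2221,80.8)"
```

```text
time: 49.25
ee_pos: [0.5074, -0.0385, 0.1585]
tcp_rot: [179.8, 0.2, 80.2]
wrist_force: [0.1, 0.4, -1.0]
opening: 0.05
grasp_force: 0.0
twist [-0.001 -0.    -0.01 ] then travel [ 84.4  19.7 -63.8] q [-4.2 -1.7 -4.9 86.7 -0.2 95.6] [ 0.5074 -0.0385  0.1585]
```

I'll return to the pose of the early close-up and compare pictures, matching patches around each object.

```bash
python3 -m crank '[{"gripper":85,"travel":[0,0,-32],"twist":[0,0,-0.01]},{"gripper":85,"travel":[42,10,-32],"twist":[0,0,0]},{"gripper":85,"travel":[42,10,0],"twist":[0,0,0]},{"gripper":85,"travel":[0,0,0],"twist":[0,0,0]},{"gripper":85,"travel":[0,0,0],"twist":[0,0,0]},{"gripper":85,"travel":[0,0,0],"twist":[0,0,0]}]'
python3 - <<'E'
from h import *
c=cal("wrist");b=bot.camera("wrist")[:,:,::-1].copy();cv2.imwrite("pics/end.png",b);a=cv2.imread("pics/w3.png")
d=np.load("c3.npz");c0=(float(d['f']),float(d['cx']),float(d['cy']),d['T'])
print("pose px shift",np.subtract(px("wrist",[.52,.026,.05],c),px("wrist",[.52,.026,.05],c0)))
for n,(x,y,w,h),z in(("pen",(278,108,34,68),.09),("stamp",(281,178,27,32),.071),("spool",(282,222,26,38),.051),("tray",(380,90,34,40),.012),("bell",(425,235,50,50),.05)):
    t=a[y:y+h,x:x+w];R=cv2.matchTemplate(b[y-20:y+h+20,x-20:x+w+20],t,cv2.TM_CCOEFF_NORMED);_,s,_,l=cv2.minMaxLoc(R)
    u=np.array([x+w/2,y+h/2]);v=u+np.array(l)-20
    print(n,round(s,3),np.array(l)-20,"mm",(1e3*(at("wrist",v,z,c)-at("wrist",u,z,c0))[:2]).round(1))
E
```

```text
time: 50.0
ee_pos: [0.5401, 0.0407, 0.2227]
tcp_rot: [179.8, 0.2, 80.7]
wrist_force: [-0.5, -0.0, -0.6]
opening: 0.0851
grasp_force: 0.0
pose px shift [ 0.41895722 -1.24361941]
pen 0.981 [1 0] mm [ 0.5 -1.4]
stamp 0.996 [0 0] mm [-0.6 -1.3]
spool 0.983 [0 0] mm [-0.8 -1.4]
tray 0.991 [ 0 -1] mm [-0.5 -0.1]
bell 0.989 [0 0] mm [-0.9 -1.2]
```

All three match their starting positions to about 1 mm, and the bell is unmoved. The robot is clear, so I'm handing in.

```bash
python3 -c "
from h import *
print(bot.job_done())"
```

```text
the job is handed in; nothing more can be done
None
```

I handed the job in at about 50 s: the phone lies keys up on the charging plate, about 1–2 mm off centre, and the pen holder, stamp and spool are back upright within about 1.5 mm of where they stood; the bell hadn't moved, the mug wasn't checked separately, and the hand-in gave no verdict.

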